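Put the pile of carving wax away

TASK

Put the pile of carving wax away: take it apart from the top, one piece at a time and without shifting the pieces still underneath, and set each in its own wooden holder. The tube stands upright in the round well, the thin cut disc lies flat and centred on the round cork-topped stand, the small block goes down into the small rectangular tray and the large block down into the large one. Leave the loupe and the scriber that lie among them where they are.

Things in the scene. Friction and masses are not known exactly. Their poses are not given: they have to be found in the camera images.
- wax_tube: Upright tube of blue wax, 28 mm in diameter, 60 mm tall, the top of the pile. Origin: centre of its underside; z up along the tube. 50 g. (Beware: right of the work a fixed lamp head hangs over the blue tray, about 0.45 to 0.53 m ahead of the robot and 0.10 to 0.45 m to its right, from 0.20 to 0.29 m above the bench, with its arm rising behind it; pass in front of it or over it.)
- cut_disc: Thin disc of blue-green wax with one edge cut straight, 42 mm in x (across the cut), 46 mm in y (the full diameter), 6.5 mm thick, lying on the small block under the tube. Origin: centre of its underside; z up. 12 g.
- small_block: Small green wax block, 42 (x) x 55 (y) x 24 (z) mm, lying crosswise (turned about 90 degrees) on the large block. Origin: centre of its underside; z up. 60 g.
- large_block: Large blue wax block, 50 (x) x 75 (y) x 28 (z) mm, the bottom of the pile, on the bench. Origin: centre of its underside; z up. 90 g. (Beware: a wall shelf hangs over the back of the bench from 0.70 m ahead of the robot on, its front edge 0.44 to 0.48 m above the bench: keep the wrist clear of it over the farther holders.)
- round_well: Round low wooden holder for the tube, 66 mm in diameter, 12 mm high, with a round well 44 mm in diameter whose floor lies 4 mm above the bench. Origin: centre of its underside, on the bench; z up. Fixed to the bench; it does not move.
- round_stand: Round wooden stand with a cork top for the disc, 72 mm in diameter at the foot; the flat cork top, 60 mm in diameter, lies 14 mm above the bench and has no rim. Origin: centre of its underside, on the bench; z up. Fixed to the bench; it does not move.
- small_tray: Small rectangular wooden tray for the small block, 71 (x) x 84 (y) mm outside, 12 mm high, with a pocket 57 (x) x 70 (y) mm whose floor lies 4 mm above the bench. Origin: centre of its underside, on the bench; z up. Fixed to the bench; it does not move.
- large_tray: Large rectangular wooden tray for the large block, 79 (x) x 104 (y) mm outside, 12 mm high, with a pocket 65 (x) x 90 (y) mm whose floor lies 4 mm above the bench. Origin: centre of its underside, on the bench; z up. Fixed to the bench; it does not move.
- loupe: Small round black folding loupe, 32 x 38 x 19 mm, lying loose in the middle of the work. Not to be disturbed. Origin: centre of its underside.
- scriber: Steel scriber with a red cap, 7 x 52 x 7 mm (long in its y), lying loose between the nearer and the farther holders. Not to be disturbed. Origin: centre of its underside.
Things that resemble listed ones, but are neither listed nor needed, are in the scene too. What is shaped like the wax_tube but yellow is not meant.

How it is judged:
By the outcome, as a careful person would: the job done as asked, in the order asked, and still so for the second after the job is handed in, with the robot touching nothing.
It also fails if it takes over 125 s, if anything falls off the work surface, if the arm or the gripper's body presses on something with over 40 N, if the wrist force passes 120 N, or if a joint passes its speed limit or range.

ROBOT

A 6-joint arm with a two-finger parallel gripper is mounted at the origin on a cart in front of the work surface, level with it; the furniture and walls round the work are solid. World frame = base frame: x ahead of the robot, y to its left, z up, the work surface at z = 0. Lengths are in mm, angles in rad, forces in N, time in s.
With the tool pointing down it reaches from about 400 to 925 mm from the base axis. Payload 12.5 kg.
Tool frame: the origin (TCP) lies on the centre line of the jaws, within the pads' length; the fingertips stand 22 mm ahead of it and the grasp point (between the pads) lies 3 mm ahead of it (r.tips_ahead is the distance from the TCP to the fingertips, in mm); z points along the fingers, x is the direction in which the jaws open and shut, and the axes are right-handed (so a half turn about z gives the same grasp; the last joint's range is limited). The gripper opens to 95 mm and grips with 3 to 60 N. Pads are 20 mm wide; open, the fingers measure 119 mm over their backs; the gripper's body (75 mm by 180 mm) begins 59 mm behind the grasp point.
Start: joints at [-1.314, 0.491, 1.559, -0, 1.092, -0.106], TCP at [221.831, -584.324, 236.661] pointing down, gripper open.
Joint ranges: [-3.1, 3.1], [-0.84, 2.19], [0.05, 2.79], [-1.13, 4.28], [0.06, 2.93], [-2.69, 2.69]. Speed limits (rad/s): [2.22, 2.22, 2.79, 3.14, 3.14, 3.14].

INTERFACE

Orientations are given as a rotation vector (axis times angle).
In Python, from plant import r, vision, job gives the robot as it stands.
- The arm moves only by the shell command python3 -m jog 'ROWS' [OPENING] [FORCE]. ROWS is JSON, one flat list of numbers, 4 for each row, row after row: the shift along the tool's x, y, z in m, then the turn about the tool's z in rad. A call has 1 to 8 rows; each row shifts and turns the commanded pose from where the row before left it, along the tool's axes as they then stand; what a row does not reach is not made up. A row lasts 1/10 s, in which the tool goes at most 50 mm and 8.59 degrees, less where a joint would pass 70% of its speed; a pose out of reach is approached as far as the arm can. A call with a gripper value outside its range is refused whole. OPENING is the closure, from 0 (fully open) to 1 (shut), set as the call begins (- or left out, the last holds). The fingers move at their own pace and stop on an object; FORCE is the grip in N (left out, the last holds). Time passes only in rows, so rows that do not move let the fingers close. It gives the time, the measured TCP pose, the force and the opening at its end, in the units of the state.
- r.state(): the state, without advancing time (a new reading comes with each control period).
- vision.snapshot(name): name is "scene" or "top" or "wrist"; returns a dict with "image" (384x512x3 uint8, red, green, blue), "fx", "fy", "cx", "cy" (pixels), "world_from_camera" (4x4, takes a point from camera to world coordinates); the wrist camera has in their place "tool_from_camera" (4x4, takes a point from camera to tool coordinates, whose origin is the TCP and whose axes are the tool frame's). Camera axes: x right, y up, looking along -z (the intrinsics and any distortion apply to the point x, -y, -z); pixel columns grow to the right and rows downward; lengths in mm; the calibration is good to about 2 mm. A picture is of the moment at which its call begins: read the wrist's pose just before it. There is no depth.
- job.hand_in(): hands the job in, once; it reports no verdict.
The state is a dict: "clock": time; "joints": joint angles; "qd": joint speeds; "effort": joint torques, N m; "eef_pos": TCP position; "ee_rot": TCP orientation; "wrist_force": force on the tool from outside, world axes, zero at the start; "wrist_torque": the same for the moment, N m; "gripper_width": finger opening in mm.
Only numpy, scipy, OpenCV 4.12 (cv2) and the standard library are available. Lean on these libraries where they do the work, as an engineer would, in place of code of your own. Each camera call takes 0.05 s, during which the arm holds its last target.

## Working session

There is one attempt and no reset: what is moved stays moved. The work goes in short steps, Python scripts to look and compute and a shell command to move; the robot and the scene stay as the last step left them, time stands still between calls to the robot, and variables do not carry over. Pictures are saved under pics/ and viewed, and the job is handed in when it is done.

```bash
ls; mkdir -p pics
python3 - <<'E'
from plant import r,vision,job
import cv2,json
print(r.state())
for n in ("scene","top","wrist"):
    s=vision.snapshot(n)
    cv2.imwrite(f"pics/{n}0.png",cv2.resize(s["image"][:,:,::-1],(768,576),interpolation=cv2.INTER_CUBIC))
    print(n,{k:(v.tolist() if hasattr(v,'tolist') else v) for k,v in s.items() if k!="image"})
E
```

```text
pics
{'clock': 0.0, 'joints': array([-1.31358879e+00,  4.91541204e-01,  1.55945346e+00, -4.22495602e-06,
        1.09170044e+00, -1.05572895e-01]), 'qd': array([ 1.49189308e-03, -3.04576249e-04,  1.38521514e-03, -7.57165364e-05,
        1.71597800e-04, -5.94510037e-04]), 'effort': array([ 1.12016824e-03, -6.12633133e+01, -2.58177781e+01,  6.92712050e-02,
        4.82102868e-02, -1.10771666e-04]), 'eef_pos': array([ 221.77621287, -584.09099909,  236.07175991]), 'ee_rot': array([-2.58515057e+00,  1.78384545e+00,  1.31727933e-03]), 'wrist_force': array([0.0467109 , 0.22970031, 0.17575751]), 'wrist_torque': array([0.01568623, 0.04572991, 0.03036328]), 'gripper_width': 95.2297179245768}
scene {'fx': 452.56882952527536, 'fy': 452.56882952527536, 'cx': 255.23177669915844, 'cy': 195.09181368869696, 'world_from_camera': [[-0.6142486777445024, 0.49780424720506755, -0.6122822007487445, -10.645916114702436], [-0.7891115764177885, -0.3886895209663362, 0.4756294526775991, 516.8107140465067], [-0.00121731366651305, 0.7753137350489516, 0.6315751185661777, 617.6095309779649], [0.0, 0.0, 0.0, 1.0]]}
top {'fx': 415.7165373101927, 'fy': 415.7165373101927, 'cx': 255.5924208807637, 'cy': 189.21821830409277, 'world_from_camera': [[0.02849563353974882, 0.9740582616950882, -0.22449610618607904, 353.88709144688943], [-0.9995795888028841, 0.028969777693525583, -0.001182213620539102, 103.17482357643254], [0.005352057345098276, 0.2244354134354261, 0.9744742688641111, 892.4743409395181], [0.0, 0.0, 0.0, 1.0]]}
wrist {'fx': 292.0621627266427, 'fy': 292.0621627266427, 'cx': 256.4211039559501, 'cy': 186.15159738845105, 'tool_from_camera': [[0.9999998789191406, -0.00045626355090095354, 0.00018435095419538336, -0.24565107095830818], [-0.0003867263763073305, -0.9603042735247166, -0.2789543917791469, -79.63702402078924], [0.00030430973047469105, 0.2789542867097332, -0.9603043336994007, -148.36966718644362], [0.0, 0.0, 0.0, 1.0]]}
```

View pics/top0.png

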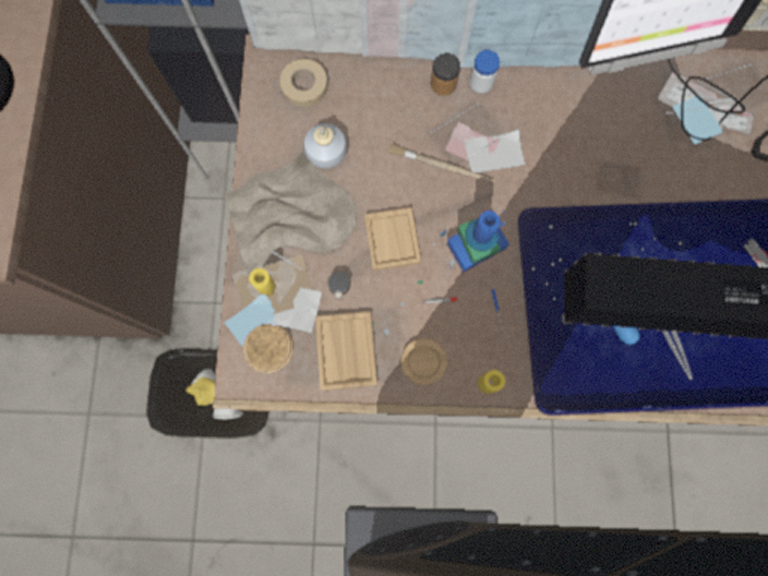

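View pics/scene0.png

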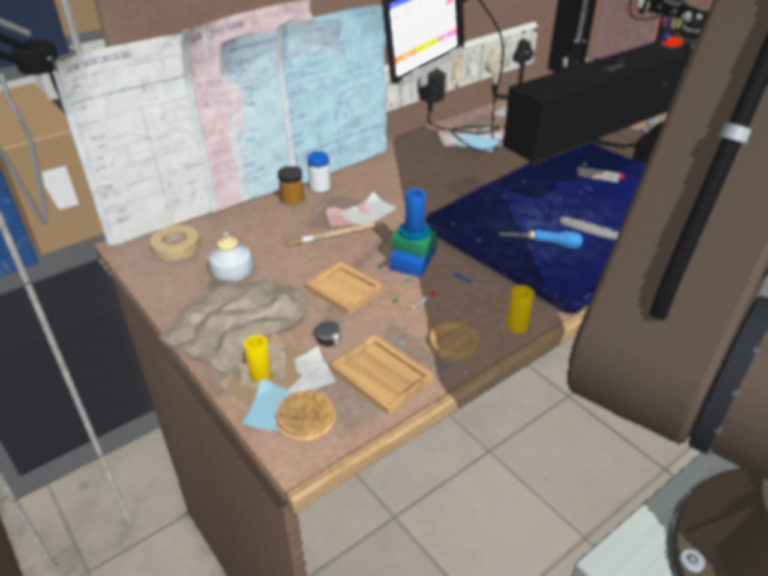

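View pics/wrist0.png

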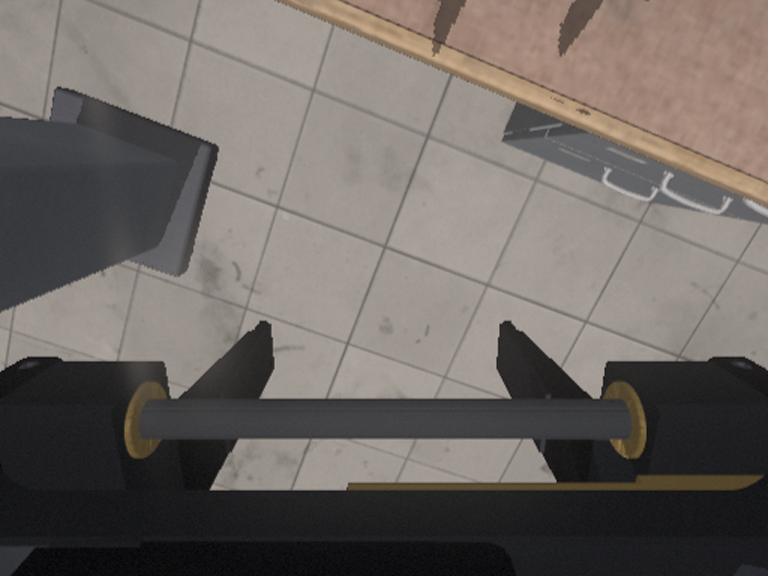

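The top view shows the pile at about (478,240), the small tray at (393,237), the large tray at (346,348), the cork stand at (268,348) and the well at (424,361). The loupe is at (340,281) and the scriber at (440,299), all in display pixels. I'll zoom in and measure.

```bash
cat > h.py <<'E'
import numpy as np,cv2
from scipy.spatial.transform import Rotation as R
from plant import r,vision,job
def snap(n):
    st=r.state(); s=vision.snapshot(n); s["st"]=st
    if n=="wrist":
        T=np.eye(4);T[:3,:3]=R.from_rotvec(st["ee_rot"]).as_matrix();T[:3,3]=st["eef_pos"]
        s["world_from_camera"]=T@s["tool_from_camera"]
    return s
def cast(s,uv,z):
    uv=np.atleast_2d(np.asarray(uv,float)); M=s["world_from_camera"]
    d=np.c_[(uv[:,0]-s["cx"])/s["fx"],-(uv[:,1]-s["cy"])/s["fy"],-np.ones(len(uv))]@M[:3,:3].T
    o=M[:3,3]; return o+d*((z-o[2])/d[:,2])[:,None]
def proj(s,P):
    P=np.atleast_2d(np.asarray(P,float));M=s["world_from_camera"];p=(P-M[:3,3])@M[:3,:3]
    return np.c_[s["cx"]+s["fx"]*p[:,0]/-p[:,2],s["cy"]-s["fy"]*p[:,1]/-p[:,2]]
def save(s,name,box=None,k=None):
    im=s["image"][:,:,::-1]
    if box: im=im[box[1]:box[3],box[0]:box[2]]
    k=k or min(800/im.shape[1],600/im.shape[0])
    cv2.imwrite("pics/"+name,cv2.resize(im,None,fx=k,fy=k,interpolation=cv2.INTER_CUBIC)); print(name,"scale",k)
E
python3 - <<'E'
from h import *
s=snap("top");np.save("top.npy",s,allow_pickle=True)
save(s,"t1.png",(150,120,350,270)); 
s=snap("scene");np.save("scene.npy",s,allow_pickle=True)
save(s,"s1.png",(150,110,370,275))
E
```

```text
t1.png scale 4.0
s1.png scale 3.6363636363636362
```

View pics/t1.png

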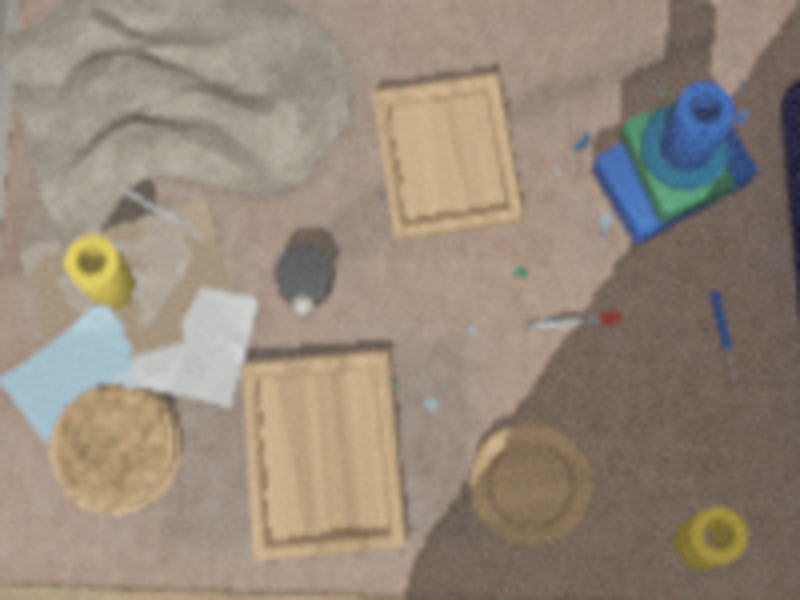

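View pics/s1.png

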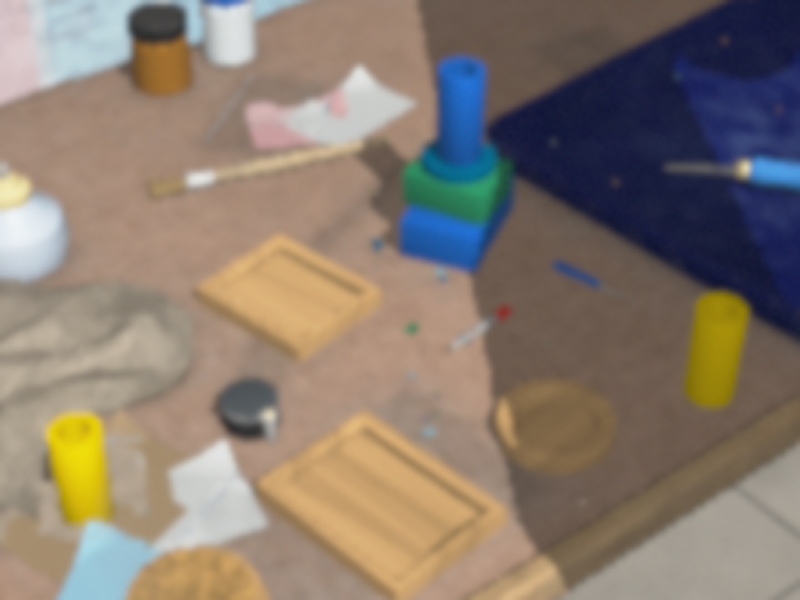

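t1.png (4x crop from (150,120)): the small-tray corners are (375,88), (498,72), (522,217) and (396,238). The large-tray corners are (245,362), (390,348), (406,545) and (258,558). The stand is at (115,449), the well at (531,484) and the tube top at (707,105). Next I'll measure these properly.

Run:
```python
from h import *
np.set_printoptions(precision=1,suppress=True)
t=np.load("top.npy",allow_pickle=True).item(); sc=np.load("scene.npy",allow_pickle=True).item()
T=lambda u:(np.atleast_2d(u)+.5)/4-.5+[150,120]
S=lambda u:(np.atleast_2d(u)+.5)/3.636364-.5+[150,110]
for n,c in {"small":[(375,88),(498,72),(522,217),(396,238)],"large":[(245,362),(390,348),(406,545),(258,558)]}.items():
    P=cast(t,T(c),12)[:,:2];e=np.roll(P,-1,0)-P
    print(n,P.tolist(),"c",P.mean(0),"len",np.linalg.norm(e,axis=1),"ang",np.degrees(np.arctan2(e[:,1],e[:,0])))
for n,c in {"small_s":[(195,292),(282,235),(382,293),(303,357)],"large_s":[(260,486),(365,414),(505,513),(400,597)]}.items():
    P=cast(sc,S(c),12)[:,:2];e=np.roll(P,-1,0)-P
    print(n,"c",P.mean(0),"len",np.linalg.norm(e,axis=1),"ang",np.degrees(np.arctan2(e[:,1],e[:,0])))
hsv=cv2.cvtColor(t["image"],cv2.COLOR_RGB2HSV)
def at(u): q=T(u)[0].round().astype(int); return hsv[q[1],q[0]]
for n,u in {"stand":(115,449),"well":(531,484),"wellrim":(580,484),"bench":(350,300),"benchsh":(640,400),"tube":(695,130),"disc":(650,155),"green":(640,130),"green2":(680,205),"blue":(620,190),"tray":(320,450)}.items(): print(n,at(u))
# well / stand circle extents hand
for n,u,z in [("stand L",(50,449),14),("stand R",(179,449),14),("stand T",(115,386),14),("stand B",(115,514),14),("well L",(471,484),12),("well R",(591,484),12),("well T",(531,424),12),("well B",(531,545),12),("tubetop",(708,103),126),("loupe",(306,272),10),("scrib",(530,324),3),("scrib2",(620,318),3),("yellow",(720,536),30)]: print(n,cast(t,T(u),z)[0])
for n,u,z in [("tubetop_s",(463,68),118.5),("well_s",(556,425),12),("stand_s",(200,590),14)]: print(n,cast(sc,S(u),z)[0])
```

```text
small [[664.8788984462178, 134.60611300837584], [676.3992518092173, 66.16186111397221], [592.8384106967383, 51.45482756273982], [578.9018092889403, 120.10859494386607]] c [628.3  93.1] len [69.4 84.8 70.1 87.2] ang [ -80.4 -170.   101.5    9.6]
large [[507.8233553132125, 198.9112472275158], [517.7535179316716, 121.36528755520786], [413.1427110244125, 109.51703617751672], [404.18681087539784, 186.65194560515295]] c [460.7 154.1] len [ 78.2 105.3  77.7 104.4] ang [ -82.7 -173.5   96.6    6.7]
small_s c [623.7  94.1] len [74.6 84.5 72.9 88.5] ang [ -78.7 -170.9  104.5   10.4]
large_s c [456.7 155.6] len [ 76.4 102.8  77.1 103.5] ang [ -82.4 -173.8   98.1    5.9]
stand [ 18  85 177]
well [ 16  89 132]
wellrim [ 18  94 130]
bench [ 13  50 172]
benchsh [ 11  55 116]
tube [108 156 177]
disc [101 144 140]
green [ 76 100 132]
green2 [ 74 101 149]
blue [109 144 184]
tray [ 17  83 190]
stand L [457.8 299.3  14. ]
stand R [459.8 231.1  14. ]
stand T [492.5 267.3  14. ]
stand B [424.7 262.6  14. ]
well L [446.   76.2  12. ]
well R [447.9  12.8  12. ]
well T [478.8  44.9  12. ]
well B [415.  44.  12.]
tubetop [621.9 -31.2 126. ]
loupe [558.8 168.5  10. ]
scrib [535.   45.6   3. ]
scrib2 [539.8  -3.5   3. ]
yellow [421.2 -51.9  30. ]
tubetop_s [622.5 -34.  118.5]
well_s [443.   47.6  12. ]
stand_s [461.2 262.5  14. ]
```

Tray sizes come out right (70x85 and 78x105 mm), and both views put the tube near (622,-33). The well is at (447,44) and the stand at (459,265). I'll go out in front of the lamp first, raised, then look at the pile with the wrist camera.

```bash
cat >> h.py <<'E'
def plan(*way):
    """waypoints (x,y,z,theta_deg or None): print tool-frame total shift [m], turn [rad], min rows"""
    st=r.state();p=np.array(st["eef_pos"]);M=R.from_rotvec(st["ee_rot"]).as_matrix();th=np.arctan2(M[1,0],M[0,0])
    print("pos",p.round(1),"th",round(np.degrees(th),2),"tilt",np.degrees(np.arccos(-M[2,2])).round(2),"w",round(float(st["gripper_width"]),1),"F",np.round(st["wrist_force"],1),"t",round(float(st["clock"]),1))
    for w in way:
        d=np.array(w[:3],float)-p
        q=np.array([d[0]*np.cos(th)+d[1]*np.sin(th),d[0]*np.sin(th)-d[1]*np.cos(th),-d[2]])/1000
        t2=th if w[3] is None else np.radians(w[3]); a=-(t2-th)
        n=max(np.ceil(np.linalg.norm(q)/.0495),np.ceil(abs(a)/.149),1)
        print(w,"shift",q.round(4),"turn",round(a,4),"rows",int(n),"each",(q/n).round(4),round(a/n,4)); p=np.array(w[:3],float); th=t2
E
python3 - <<'E'
from h import *
plan((260,-420,310,None),(345,-230,310,None),(430,-30,310,None),(600,-35,260,None))
E
```

```text
pos [ 221.8 -584.2  236.4] th -69.21 tilt 0.03 w 95.3 F [ 0.3 -0.1 -0.3] t 0.2
(260, -420, 310, None) shift [-0.14   -0.094  -0.0736] turn -0.0 rows 4 each [-0.035  -0.0235 -0.0184] -0.0
(345, -230, 310, None) shift [-0.1475 -0.1469 -0.    ] turn -0.0 rows 5 each [-0.0295 -0.0294 -0.    ] -0.0
(430, -30, 310, None) shift [-0.1568 -0.1504 -0.    ] turn -0.0 rows 5 each [-0.0314 -0.0301 -0.    ] -0.0
(600, -35, 260, None) shift [ 0.065  -0.1572  0.05  ] turn -0.0 rows 4 each [ 0.0163 -0.0393  0.0125] -0.0
```

```bash
python3 -m jog '[-0.02,-0.0134,-0.0105,0,-0.02,-0.0134,-0.0105,0,-0.02,-0.0134,-0.0105,0,-0.02,-0.0134,-0.0105,0,-0.02,-0.0134,-0.0105,0,-0.02,-0.0134,-0.0105,0,-0.02,-0.0134,-0.0105,0,0,0,0,0]'
```

```text
clock: 1.05
eef_pos: [260.4, -418.4, 311.7]
ee_rot: [2.586, -1.782, 0.003]
wrist_force: [0.3, -0.3, 0.3]
gripper_width: 95.2
```

```bash
python3 -m jog '[-0.0184,-0.0184,0,0,-0.0184,-0.0184,0,0,-0.0184,-0.0184,0,0,-0.0184,-0.0184,0,0,-0.0184,-0.0184,0,0,-0.0184,-0.0184,0,0,-0.0184,-0.0184,0,0,-0.0184,-0.0184,0,0]'
```

```text
clock: 1.85
eef_pos: [345.7, -229.9, 309.9]
ee_rot: [2.585, -1.785, -0.0]
wrist_force: [0.4, -0.5, -0.2]
gripper_width: 95.1
```

```bash
python3 -m jog '[-0.0196,-0.0188,0,0,-0.0196,-0.0188,0,0,-0.0196,-0.0188,0,0,-0.0196,-0.0188,0,0,-0.0196,-0.0188,0,0,-0.0196,-0.0188,0,0,-0.0196,-0.0188,0,0,-0.0196,-0.0188,0,0]'
```

```text
clock: 2.65
eef_pos: [430.9, -29.7, 309.8]
ee_rot: [2.585, -1.784, 0.0]
wrist_force: [-0.1, 0.1, -1.5]
gripper_width: 95.0
```

```bash
python3 -m jog '[0.01,-0.0225,0.007,0,0.01,-0.0225,0.007,0,0.01,-0.0225,0.007,0,0.01,-0.0225,0.007,0,0.01,-0.0225,0.007,0,0.01,-0.0225,0.007,0,0.005,-0.022,0.007,0,0,0,0,0]'
python3 - <<'E'
from h import *
plan((622,-33,250,-60))
s=snap("wrist"); np.save("w1.npy",s,allow_pickle=True); save(s,"w1.png")
E
```

```text
clock: 3.45
eef_pos: [601.8, -35.7, 259.0]
ee_rot: [2.585, -1.784, -0.003]
wrist_force: [-1.3, 0.2, 0.0]
gripper_width: 95.1
pos [601.8 -35.7 259. ] th -69.22 tilt 0.1 w 95.1 F [-1.3  0.2  0. ] t 3.5
(622, -33, 250, -60) shift [ 0.0046 -0.0199  0.009 ] turn -0.1608 rows 2 each [ 0.0023 -0.0099  0.0045] -0.0804
w1.png scale 1.5625
```

View pics/w1.png

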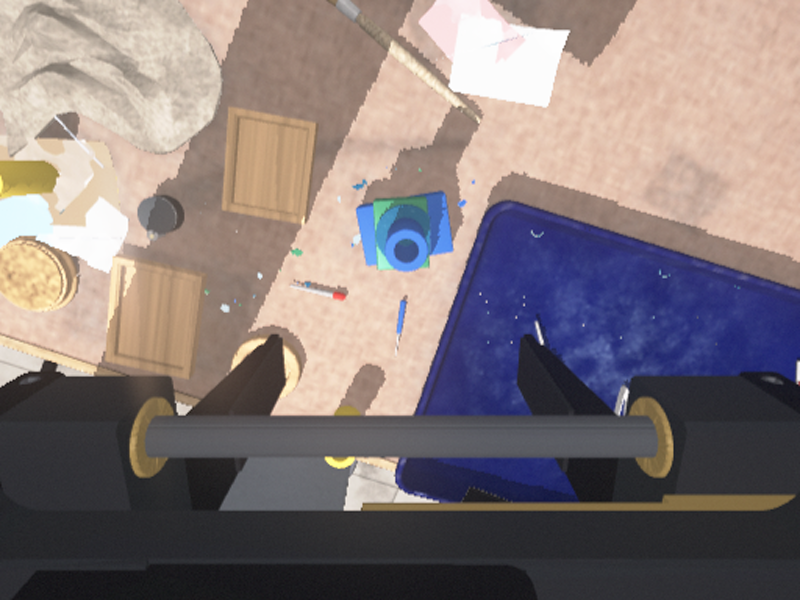

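The wrist view is crisp: tube ring at (407,249), large block at (357..455,192..270), green block left edge at x≈375–378, small tray at (268,163) and large tray at (153,315). I'll cast these.

Run:
```python
from h import *
np.set_printoptions(precision=1,suppress=True)
s=np.load("w1.npy",allow_pickle=True).item();k=1.5625
W=lambda u:(np.atleast_2d(u)+.5)/k-.5
print("tube",cast(s,W((407,249)),118.5))
for n,c,z in [("small",[(228,107),(317,122),(305,222),(221,207)],12),("large",[(117,257),(204,272),(188,380),(105,360)],12),("LB",[(357,207),(446,192),(455,252),(371,271)],28)]:
    P=cast(s,W(c),z)[:,:2];e=np.roll(P,-1,0)-P
    print(n,P.tolist(),"c",P.mean(0),"len",np.linalg.norm(e,axis=1),"ang",np.degrees(np.arctan2(e[:,1],e[:,0])))
save(s,"w1b.png",(215,110,305,180))
```

```text
tube [[625.2 -30.6 118.5]]
small [[663.4679283337018, 137.65066571335558], [678.1425129861079, 66.96761267602255], [597.0336639602756, 51.72602190494213], [583.7102174730812, 122.83818105758186]] c [630.6  94.8] len [72.2 82.5 72.3 81.1] ang [ -78.3 -169.4  100.6   10.5]
large [[508.50110757523237, 197.7758445224341], [522.5041461100697, 122.58674395166824], [413.0163574800408, 111.15746254861763], [405.585542829632, 189.3342558177098]] c [462.4 155.2] len [ 76.5 110.1  78.5 103.3] ang [ -79.5 -174.    95.4    4.7]
LB [[627.1827231914252, 13.084786069876568], [664.3236480776566, -50.652636862695104], [621.1162561596097, -76.67071487472546], [580.3657862809046, -15.946034575269424]] c [623.2 -32.5] len [73.8 50.4 73.1 55.1] ang [ -59.8 -148.9  123.9   31.8]
w1b.png scale 8.571428571428571
```

View pics/w1b.png

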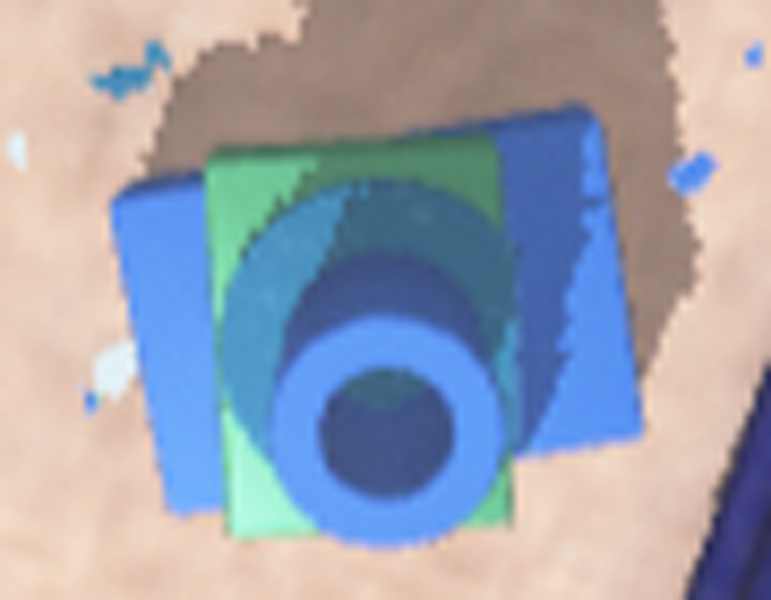

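Run:
```python
from h import *
plan((624,-31.5,200,-62))
```

```text
pos [600.6 -35.7 259.6] th -69.21 tilt 0.12 w 95.1 F [-1.3 -0.1  0.8] t 3.5
(624, -31.5, 200, -62) shift [ 0.0044 -0.0233  0.0596] turn -0.1258 rows 2 each [ 0.0022 -0.0117  0.0298] -0.0629
```

```bash
python3 -m jog '[0.0011,-0.0058,0.015,0,0.0011,-0.0058,0.015,0,0.0011,-0.0058,0.015,0,0.0011,-0.0059,0.0146,0,0,0,0,-0.0629,0,0,0,-0.0629,0,0,0,0,0,0,0,0]'
python3 - <<'E'
from h import *
plan((624,-31.5,200,-62))
s=snap("wrist"); np.save("w2.npy",s,allow_pickle=True); save(s,"w2.png",(150,60,362,219))
E
```

```text
clock: 4.3
eef_pos: [623.4, -31.2, 200.9]
ee_rot: [2.691, -1.62, -0.001]
wrist_force: [-1.0, -0.6, -0.3]
gripper_width: 95.2
pos [623.4 -31.2 200.9] th -62.11 tilt 0.02 w 95.2 F [-1.  -0.6 -0.3] t 4.3
(624, -31.5, 200, -62) shift [ 0.0006 -0.0004  0.0009] turn -0.0019 rows 1 each [ 0.0006 -0.0004  0.0009] -0.0019
w2.png scale 3.7735849056603774
```

View pics/w2.png

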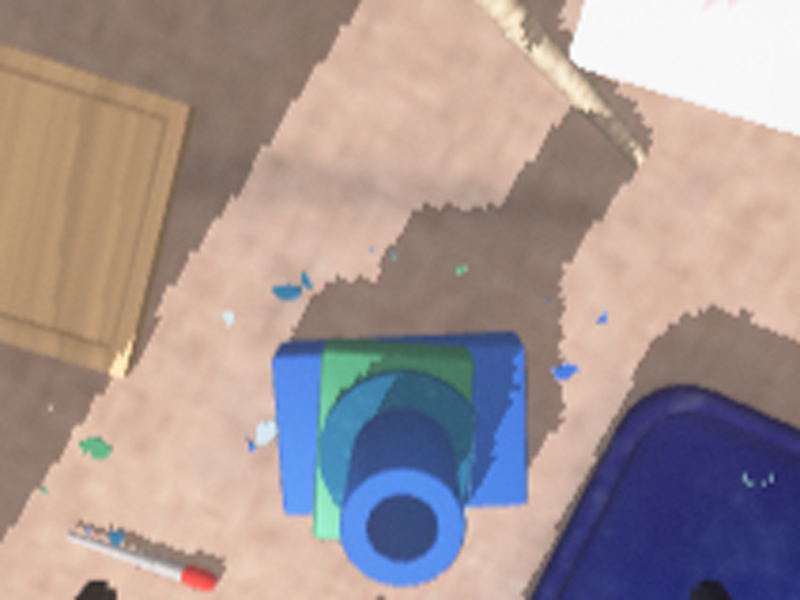

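The ring spans u≈340–466 in the crop, so its centre is 403, i.e. pixel 256.4, which equals cx. The jaws are centred. Checking the other axis.

Run:
```python
from h import *
s=np.load("w2.npy",allow_pickle=True).item();k=3.77358
P=cast(s,[(403.5/k-.5+150,526.5/k-.5+60)],118.5)[0];print(P)
for u in (340,466): print(cast(s,[(u/k-.5+150,526.5/k-.5+60)],118.5)[0])
plan((P[0],P[1],130,-62),(P[0],P[1],100,-62))
```

```text
[624.58485228 -30.33562919 118.5       ]
[618.0153089  -17.94062778 118.5       ]
[631.05054117 -42.53468447 118.5       ]
pos [623.4 -31.2 201.1] th -62.1 tilt 0.01 w 95.1 F [-0.6 -0.6  0.9] t 4.3
(np.float64(624.584852281212), np.float64(-30.335629194947575), 130, -62) shift [-0.0002 -0.0014  0.0711] turn -0.0017 rows 2 each [-0.0001 -0.0007  0.0356] -0.0009
(np.float64(624.584852281212), np.float64(-30.335629194947575), 100, -62) shift [ 0.   -0.    0.03] turn -0.0 rows 1 each [ 0.   -0.    0.03] -0.0
```

```bash
python3 -m jog '[0,-0.0014,0.02,0,0,0,0.02,0,0,0,0.02,0,0,0,0.02,0,0,0,0.014,0,0,0,0.007,0,0,0,0,0,0,0,0,0]' && python3 -m jog '[0,0,0,0,0,0,0,0,0,0,0,0,0,0,0,0,0,0,0,0,0,0,0,0,0,0,0,0,0,0,0,0]' 1 8
```

```text
clock: 5.15
eef_pos: [625.0, -30.6, 101.1]
ee_rot: [-2.692, 1.618, -0.001]
wrist_force: [0.2, -0.4, 0.6]
gripper_width: 95.1
clock: 5.95
eef_pos: [624.6, -30.6, 100.5]
ee_rot: [2.693, -1.618, 0.0]
wrist_force: [0.6, 0.3, -0.1]
gripper_width: 36.4
```

```bash
python3 -m jog '[0,0,0,0,0,0,0,0,0,0,0,0,0,0,0,0]' 1 10;python3 - <<'E'
from h import *
plan((625,-30,210,-62),(447,44,210,-62),(447,44,60,-62),(447,44,47,-62))
s=snap("wrist"); save(s,"w3.png",(100,60,412,294))
E
```

```text
clock: 6.35
eef_pos: [624.6, -30.6, 100.4]
ee_rot: [2.693, -1.618, -0.0]
wrist_force: [0.5, 0.4, -0.6]
gripper_width: 27.5
pos [624.6 -30.6 100.4] th -62.01 tilt 0.01 w 27.5 F [ 0.5  0.4 -0.6] t 6.3
(625, -30, 210, -62) shift [-0.0003 -0.0006 -0.1096] turn -0.0001 rows 3 each [-0.0001 -0.0002 -0.0365] -0.0
(447, 44, 210, -62) shift [-0.1489  0.1224 -0.    ] turn -0.0 rows 4 each [-0.0372  0.0306 -0.    ] -0.0
(447, 44, 60, -62) shift [ 0.   -0.    0.15] turn -0.0 rows 4 each [ 0.     -0.      0.0375] -0.0
(447, 44, 47, -62) shift [ 0.    -0.     0.013] turn -0.0 rows 1 each [ 0.    -0.     0.013] -0.0
w3.png scale 2.5641025641025643
```

View pics/w3.png

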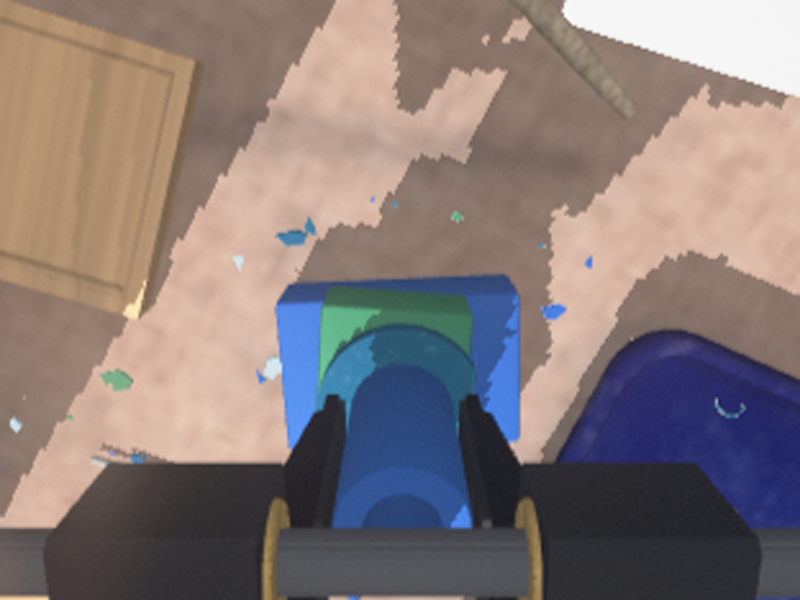

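Grip at 27.5 mm with the tube straight between the pads. Lifting, then checking the well before placing.

```bash
python3 -m jog '[0,0,-0.005,0,0,0,-0.01,0,0,0,-0.015,0,0,0,-0.02,0,0,0,-0.02,0,0,0,-0.02,0,0,0,-0.02,0,0,0,0,0]' 1 12 && python3 -m jog '[-0.0213,0.0175,0,0,-0.0213,0.0175,0,0,-0.0213,0.0175,0,0,-0.0213,0.0175,0,0,-0.0213,0.0175,0,0,-0.0213,0.0175,0,0,0,0,0,0,0,0,0,0]';python3 - <<'E'
from h import *
plan((447,44,210,-62))
s=snap("wrist");np.save("w4.npy",s,allow_pickle=True); save(s,"w4.png")
s=snap("scene");np.save("s4.npy",s,allow_pickle=True); save(s,"s4.png",(200,60,440,240))
E
```

```text
clock: 7.2
eef_pos: [625.6, -30.7, 214.0]
ee_rot: [-2.691, 1.617, -0.008]
wrist_force: [0.8, 0.2, -1.1]
gripper_width: 27.8
clock: 8.0
eef_pos: [472.1, 33.1, 210.7]
ee_rot: [-2.693, 1.617, -0.001]
wrist_force: [0.0, 0.8, -0.2]
gripper_width: 27.9
pos [472.1  33.1 210.7] th -61.98 tilt 0.04 w 27.9 F [ 0.   0.8 -0.2] t 8.0
(447, 44, 210, -62) shift [-0.0214  0.017   0.0007] turn 0.0004 rows 1 each [-0.0214  0.017   0.0007] 0.0004
w4.png scale 1.5625
s4.png scale 3.3333333333333335
```

View pics/w4.png

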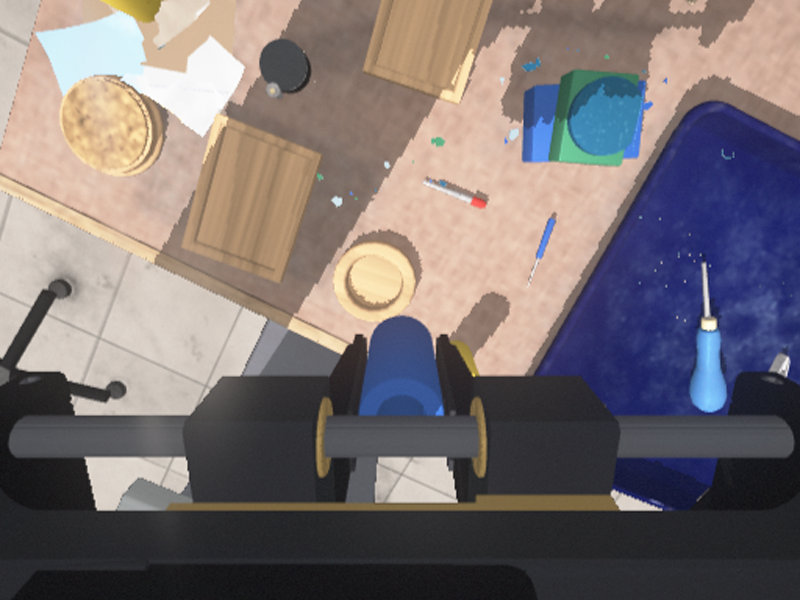

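View pics/s4.png

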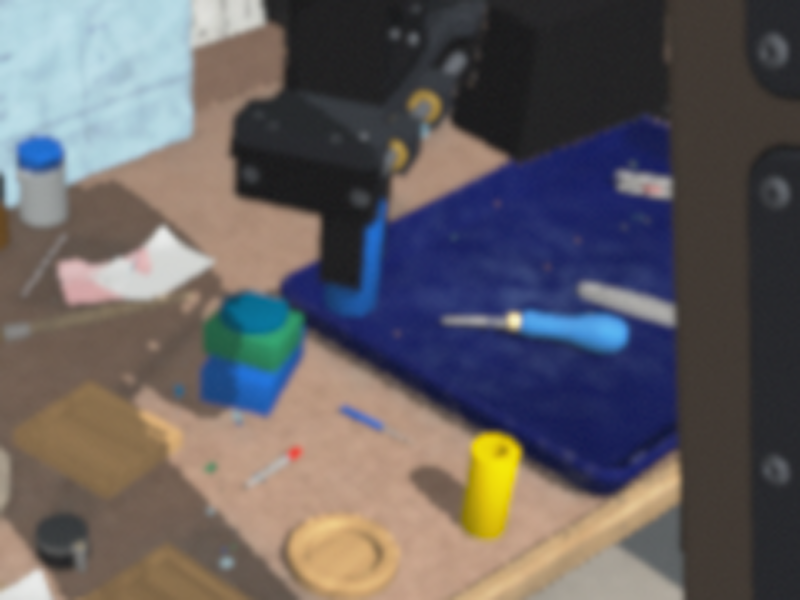

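The tube is held and the pile stands as it was. In w4 the well rim centre is ≈(374,281), the stand top ≈(106,124), the disc ≈(605,118) and the large-tray corners (218,116), (321,153), (282,281), (184,248).

Run:
```python
from h import *
np.set_printoptions(precision=1,suppress=True)
s=np.load("w4.npy",allow_pickle=True).item();k=1.5625
W=lambda u:(np.atleast_2d(u)+.5)/k-.5
print("well ext",cast(s,W([(333,281),(415,281),(374,241),(374,322),(374,281)]),12))
print("stand ext",cast(s,W([(61,123),(151,123),(106,75),(106,173),(106,124)]),14))
print("disc",cast(s,W([(568,118),(641,118),(605,77),(605,157)]),58.5))
print("loupe",cast(s,W((284,65)),19),"scr",cast(s,W([(425,181),(487,205)]),3))
P=cast(s,W([(221,115),(322,153),(281,281),(184,248)]),12)[:,:2];e=np.roll(P,-1,0)-P
print("L","c",P.mean(0),"len",np.linalg.norm(e,axis=1),"ang",np.degrees(np.arctan2(e[:,1],e[:,0])))
save(s,"w4b.png",(180,140,300,230))
save(s,"w4c.png",(320,20,440,110))
```

```text
well ext [[435.7  74.4  12. ]
 [466.   17.4  12. ]
 [479.1  60.4  12. ]
 [420.4  30.3  12. ]
 [450.9  45.9  12. ]]
stand ext [[450.2 295.5  14. ]
 [480.3 239.   14. ]
 [495.5 277.   14. ]
 [432.  256.5  14. ]
 [464.6 267.   14. ]]
disc [[612.2  -9.1  58.5]
 [633.4 -48.9  58.5]
 [642.1 -15.8  58.5]
 [603.9 -42.7  58.5]]
loupe [[559.  169.3  19. ]] scr [[536.6  46.9   3. ]
 [543.3  -4.    3. ]]
L c [462.3 154.6] len [ 75.3 103.2  77.4 103.6] ang [ -82.1 -172.9   98.2    5.9]
w4b.png scale 6.666666666666667
w4c.png scale 6.666666666666667
```

View pics/w4b.png

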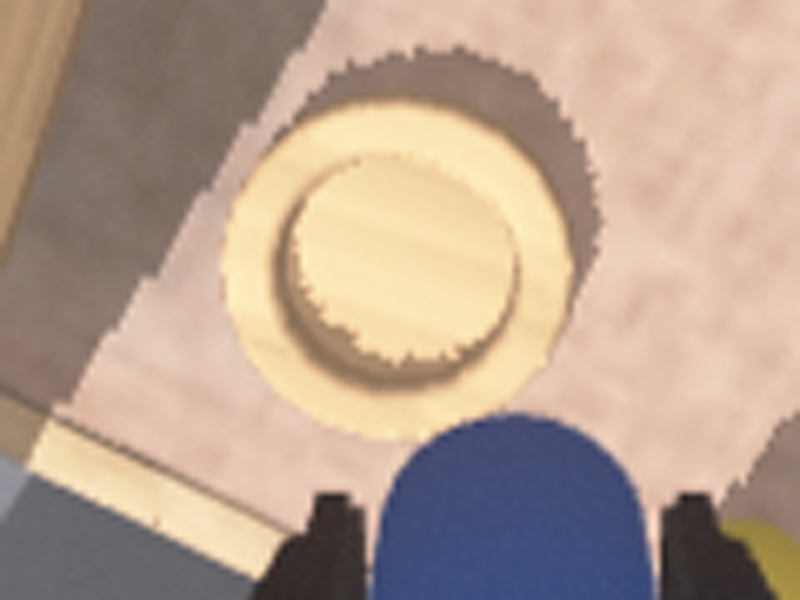

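View pics/w4c.png

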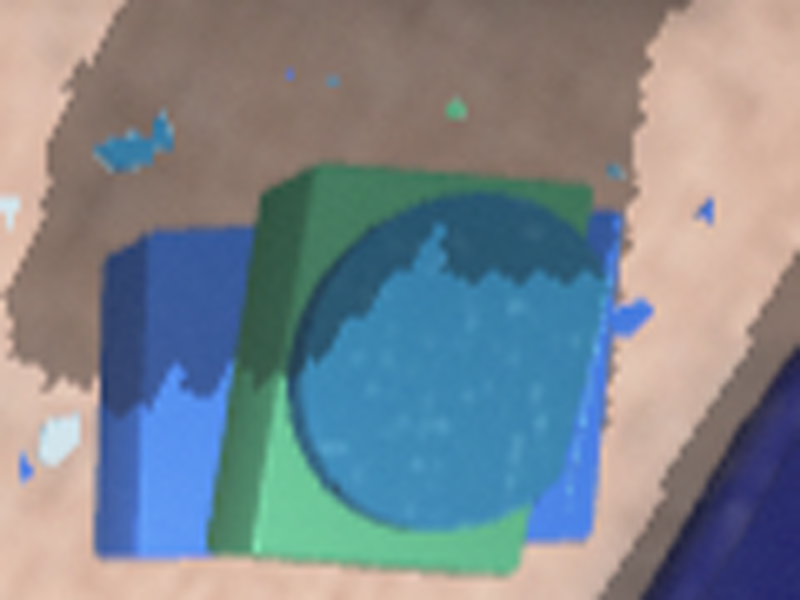

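```bash
python3 -m jog '[-0.0102,0.0070,0,0,-0.0102,0.0070,0,0,0,0,0.03,0,0,0,0.03,0,0,0,0.03,0,0,0,0.03,0,0,0,0.02,0,0,0,0,0]';python3 - <<'E'
from h import *
plan((450,45.5,46.5,-62))
s=snap("wrist");np.save("w5.npy",s,allow_pickle=True); save(s,"w5.png",(120,60,412,279))
s=snap("scene"); save(s,"s5.png",(200,110,400,260))
E
```

```text
clock: 8.9
eef_pos: [448.3, 44.8, 68.7]
ee_rot: [2.691, -1.617, -0.006]
wrist_force: [-0.3, -0.6, -0.1]
gripper_width: 27.9
pos [448.3  44.8  68.7] th -62.0 tilt 0.26 w 27.9 F [-0.3 -0.6 -0.1] t 8.9
(450, 45.5, 46.5, -62) shift [ 0.0001 -0.0018  0.0222] turn -0.0 rows 1 each [ 0.0001 -0.0018  0.0222] -0.0
w5.png scale 2.73972602739726
s5.png scale 4.0
```

View pics/w5.png

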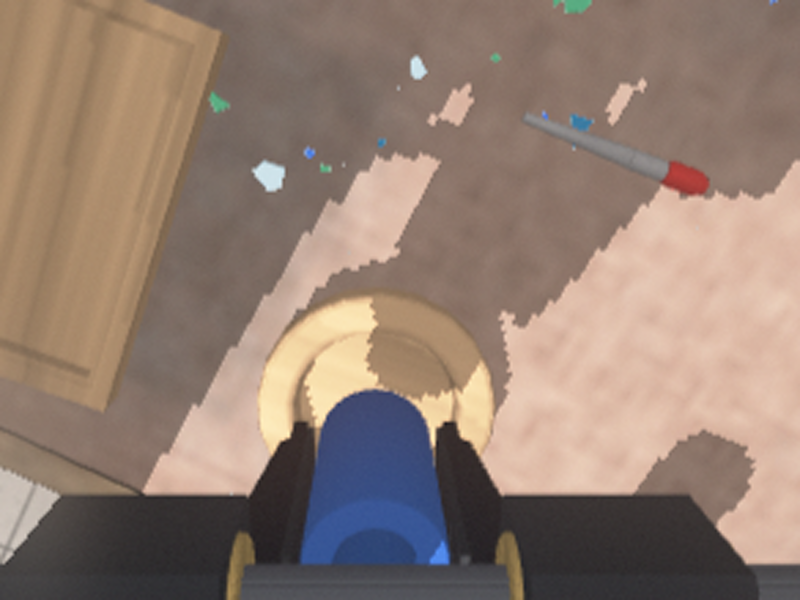

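View pics/s5.png

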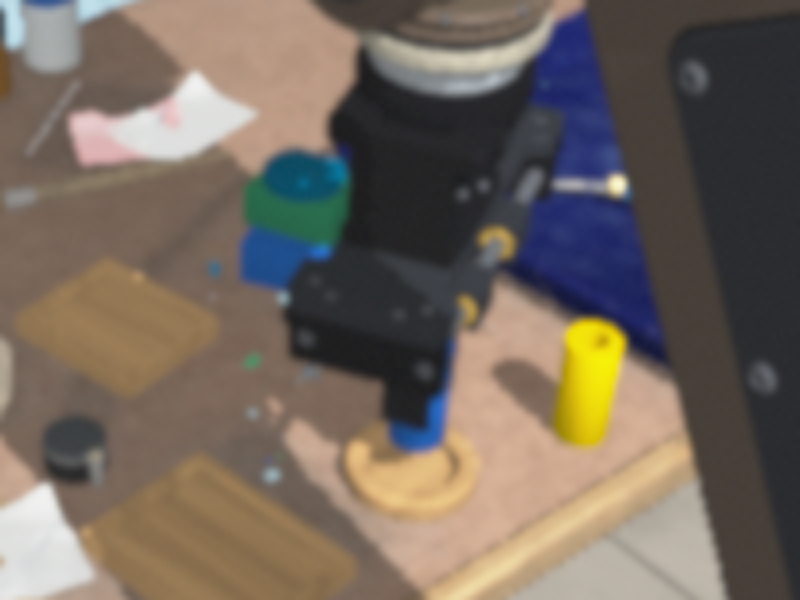

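The well spans 258–494 (centre 376) with the tube at 376, so they are aligned. Lowering.

```bash
python3 -m jog '[0,-0.0018,0.008,0,0,0,0.006,0,0,0,0.004,0,0,0,0.002,0,0,0,0.0015,0,0,0,0,0,0,0,0,0,0,0,0,0]'
python3 - <<'E'
from h import *
plan((450,45.5,46,-62))
E
```

```text
clock: 9.8
eef_pos: [451.6, 45.3, 49.1]
ee_rot: [-2.693, 1.618, -0.0]
wrist_force: [0.5, -0.8, 0.2]
gripper_width: 27.9
pos [451.6  45.3  49.1] th -62.01 tilt 0.02 w 27.9 F [ 0.5 -0.8  0.2] t 9.8
(450, 45.5, 46, -62) shift [-0.001   0.0013  0.0031] turn -0.0001 rows 1 each [-0.001   0.0013  0.0031] -0.0001
```

```bash
python3 -m jog '[0,0,0.0015,0,0,0,0.001,0,0,0,0,0,0,0,0,0]' && python3 -m jog '[0,0,0.001,0,0,0,0,0,0,0,0,0]'
python3 - <<'E'
from h import *
plan()
E
```

```text
clock: 10.2
eef_pos: [451.5, 45.3, 46.5]
ee_rot: [2.693, -1.618, -0.0]
wrist_force: [0.1, -0.5, -0.4]
gripper_width: 27.5
clock: 10.5
eef_pos: [451.6, 45.3, 45.8]
ee_rot: [-2.693, 1.618, -0.001]
wrist_force: [-0.7, 1.0, 5.3]
gripper_width: 27.9
pos [451.6  45.3  45.8] th -62.0 tilt 0.03 w 27.9 F [-0.7  1.   5.3] t 10.5
```

Contact at 45.8 (expected about 46). Releasing; the opening is limited so the fingers stay clear of the yellow tube.

```bash
python3 -m jog '[0,0,0,0,0,0,0,0,0,0,0,0,0,0,0,0,0,0,0,0,0,0,0,0]' 0.45 && python3 -m jog '[0,0,-0.02,0,0,0,-0.03,0,0,0,-0.03,0,0,0,-0.03,0,0,0,-0.03,0,0,0,-0.03,0,0,0,0,0,0,0,0,0]'
python3 - <<'E'
from h import *
plan((590,-50,230,-62),(615,-35,170,-62))
s=snap("wrist"); save(s,"w6.png",(120,60,412,279))
s=snap("scene"); save(s,"s6.png",(200,110,400,260))
E
```

```text
clock: 11.1
eef_pos: [451.6, 45.3, 45.5]
ee_rot: [2.693, -1.618, -0.0]
wrist_force: [-0.6, 0.1, 1.2]
gripper_width: 52.5
clock: 11.9
eef_pos: [451.4, 45.3, 215.7]
ee_rot: [-2.692, 1.618, -0.001]
wrist_force: [-0.9, 0.2, -0.7]
gripper_width: 52.1
pos [451.4  45.3 215.7] th -62.0 tilt 0.06 w 52.1 F [-0.9  0.2 -0.7] t 11.9
(590, -50, 230, -62) shift [ 0.1492 -0.0776 -0.0143] turn -0.0001 rows 4 each [ 0.0373 -0.0194 -0.0036] -0.0
(615, -35, 170, -62) shift [-0.0015 -0.0291  0.06  ] turn -0.0 rows 2 each [-0.0008 -0.0146  0.03  ] -0.0
w6.png scale 2.73972602739726
s6.png scale 4.0
```

View pics/s6.png

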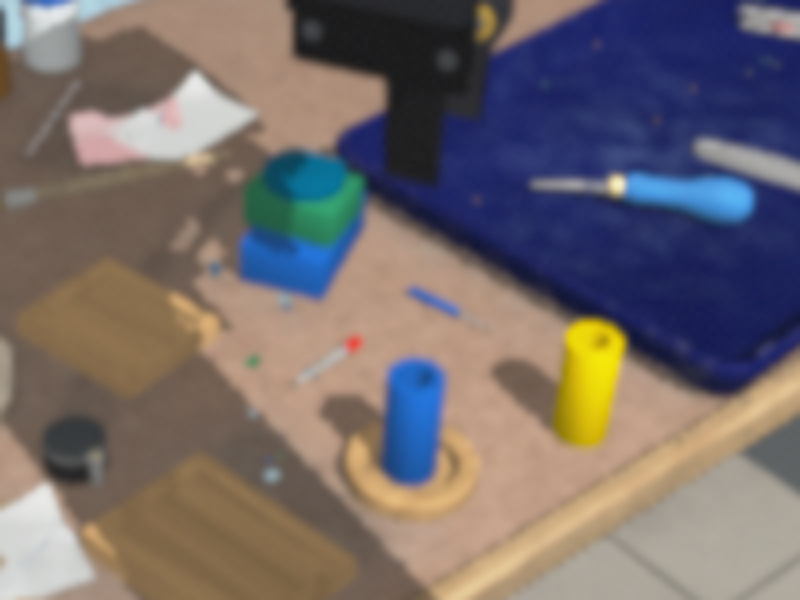

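The tube stands upright in the well at (413,420). Next, the disc: go above the pile for a near-vertical look.

```bash
python3 -m jog '[0.0188,-0.0166,0,0,0.0188,-0.0166,0,0,0.0188,-0.0166,0,0,0.0188,-0.0166,0,0,0.0188,-0.0166,0,0,0.0188,-0.0166,0,0,0.0188,-0.0166,0,0,0,0,0,0]' && python3 -m jog '[0,0,0.02,0,0,0,0.02,0,0,0,0,0,0,0,0,0]'
python3 - <<'E'
from h import *
plan((590,-50,230,-62),(615,-35,170,-62))
s=snap("wrist");np.save("w7.npy",s,allow_pickle=True); save(s,"w7.png",(190,100,310,190))
E
```

```text
clock: 12.8
eef_pos: [617.5, -17.3, 213.4]
ee_rot: [2.691, -1.619, -0.002]
wrist_force: [-0.5, -0.2, -0.3]
gripper_width: 52.2
clock: 13.2
eef_pos: [615.4, -16.2, 175.1]
ee_rot: [2.692, -1.618, -0.002]
wrist_force: [-0.0, -1.0, -0.3]
gripper_width: 52.2
pos [615.4 -16.2 175.1] th -62.0 tilt 0.09 w 52.2 F [-0.  -1.  -0.3] t 13.2
(590, -50, 230, -62) shift [ 0.0179  0.0383 -0.0549] turn -0.0 rows 2 each [ 0.009   0.0192 -0.0274] -0.0
(615, -35, 170, -62) shift [-0.0015 -0.0291  0.06  ] turn -0.0 rows 2 each [-0.0008 -0.0146  0.03  ] -0.0
w7.png scale 6.666666666666667
```

View pics/w7.png

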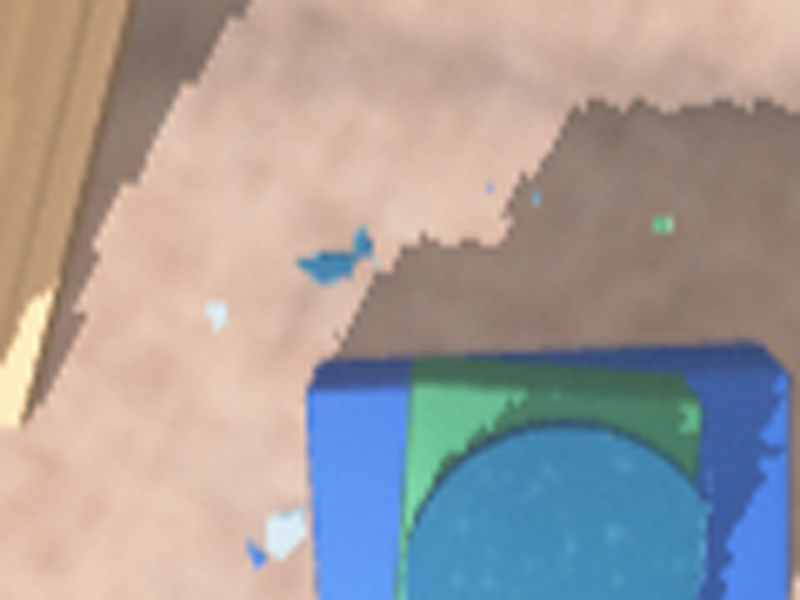

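Run:
```python
from h import *
s=np.load("w7.npy",allow_pickle=True).item(); save(s,"w7b.png",(225,140,325,215))
```

```text
w7b.png scale 8.0
```

View pics/w7b.png

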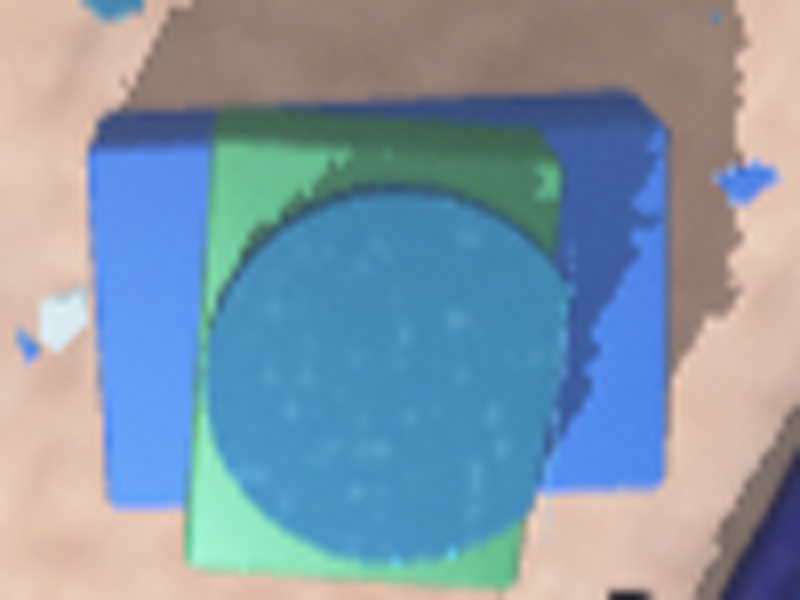

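The disc's flat runs from (570,285) to (530,520) in this crop, its round left edge is at 207, top at 187 and bottom at 564. I'll fit by mask.

Run:
```python
from h import *
np.set_printoptions(precision=1,suppress=True)
s=np.load("w7.npy",allow_pickle=True).item();k=8
B=lambda u:(np.atleast_2d(u)+.5)/k-.5+[225,140]
f=cast(s,B([(570,285),(530,520)]),58.5); d=f[1]-f[0];print("flat",f,np.degrees(np.arctan2(d[1],d[0])),np.linalg.norm(d))
# circle fit through rim points
rim=cast(s,B([(207,380),(214,320),(250,250),(310,207),(400,187),(480,205),(535,240),(500,540),(400,564),(310,535),(240,465)]),58.5)[:,:2]
A=np.c_[2*rim,np.ones(len(rim))];c=np.linalg.lstsq(A,(rim**2).sum(1),rcond=None)[0];print("circ",c[:2],"R",np.sqrt(c[2]+c[0]**2+c[1]**2))
n=np.array([-d[1],d[0]])/np.linalg.norm(d[:2]);print("dist flat",(f[0,:2]-c[:2])@n,"normal ang",np.degrees(np.arctan2(n[1],n[0])))
for nm,uv,z in [("green L",[(217,140),(188,568)],52),("green R",[(560,160),(518,587)],52),("green bottom",[(188,568),(518,587)],52)]:
    P=cast(s,B(uv),z);e=P[1]-P[0];print(nm,P[:,:2],np.linalg.norm(e),np.degrees(np.arctan2(e[1],e[0])))
```

```text
flat [[644.3 -42.2  58.5]
 [616.8 -52.6  58.5]] -159.23742548212746 29.368742845511555
circ [625.1 -30.4] R 23.029874452035273
dist flat 17.8340764166479 normal ang -69.23742548212748
green L [[638.9   1.7]
 [589.7 -20.2]] 53.87926325528289 -156.06725520310292
green R [[655.8 -35.1]
 [606.7 -57.5]] 53.96610593370589 -155.43121622658396
green bottom [[589.7 -20.2]
 [606.7 -57.5]] 41.08246276857085 -65.47186370789332
```

Run:
```python
from h import *
plan((624.4,-28.5,110,-69),(624.4,-28.5,76,-69))
```

```text
pos [615.8 -16.2 175.9] th -62.0 tilt 0.01 w 52.3 F [ 0.5 -0.9  0.2] t 13.2
(624.4, -28.5, 110, -69) shift [ 0.0148 -0.0018  0.0659] turn 0.1222 rows 2 each [ 0.0074 -0.0009  0.0329] 0.0611
(624.4, -28.5, 76, -69) shift [ 0.    -0.     0.034] turn -0.0 rows 1 each [ 0.    -0.     0.034] -0.0
```

```bash
python3 -m jog '[0.0074,-0.0009,0,0.0611,0.0074,-0.0009,0,0.0611,0,0,0.022,0,0,0,0.022,0,0,0,0.022,0,0,0,0,0,0,0,0,0]' 0.28
python3 - <<'E'
from h import *
plan((624.4,-28.5,76,-69))
s=snap("wrist");np.save("w8.npy",s,allow_pickle=True); save(s,"w8.png",(170,130,342,259))
E
```

```text
clock: 13.95
eef_pos: [624.4, -28.8, 110.6]
ee_rot: [-2.589, 1.779, -0.001]
wrist_force: [0.5, 0.2, 0.8]
gripper_width: 68.7
pos [624.4 -28.8 110.6] th -69.0 tilt 0.04 w 68.7 F [0.5 0.2 0.8] t 13.9
(624.4, -28.5, 76, -69) shift [-0.0003 -0.0001  0.0346] turn -0.0001 rows 1 each [-0.0003 -0.0001  0.0346] -0.0001
w8.png scale 4.651162790697675
```

View pics/w8.png

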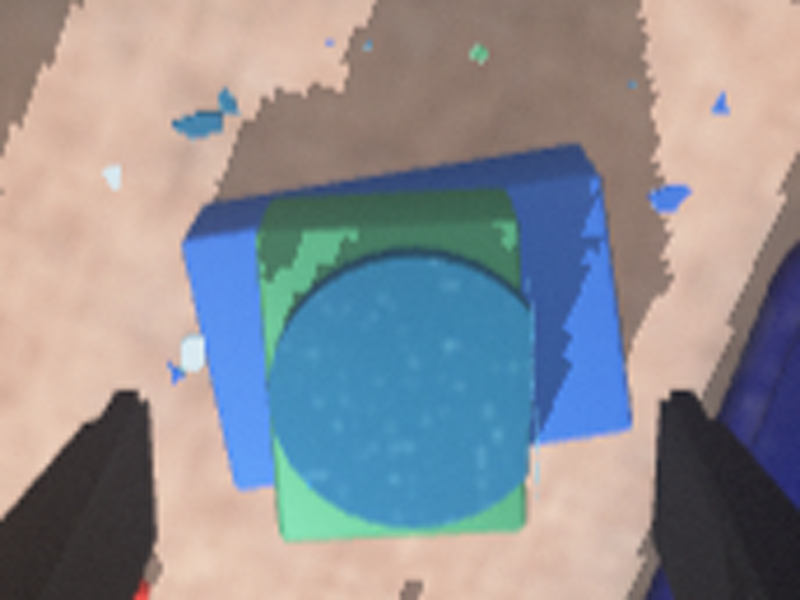

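The disc spans u 268–532 with its flat vertical, and the jaw centre is ≈404. It is centred to about 0.6 mm, so I descend.

```bash
python3 -m jog '[-0.0006,0,0.012,0,0,0,0.012,0,0,0,0.006,0,0,0,0.003,0,0,0,0,0,0,0,0,0,0,0,0,0]'
python3 - <<'E'
from h import *
plan((624.4,-28.5,75.8,-69))
E
```

```text
clock: 14.7
eef_pos: [624.0, -28.3, 76.8]
ee_rot: [-2.589, 1.78, -0.001]
wrist_force: [0.9, -0.4, 0.3]
gripper_width: 68.2
pos [624.  -28.3  76.8] th -69.01 tilt 0.03 w 68.2 F [ 0.9 -0.4  0.3] t 14.7
(624.4, -28.5, 75.8, -69) shift [ 0.0003 -0.0003  0.001 ] turn -0.0002 rows 1 each [ 0.0003 -0.0003  0.001 ] -0.0002
```

```bash
python3 -m jog '[0,0,0.0012,0,0,0,0,0,0,0,0,0]' && python3 -m jog '[0,0,0,0,0,0,0,0,0,0,0,0,0,0,0,0,0,0,0,0]' 1 5
python3 - <<'E'
from h import *
plan()
s=snap("wrist");np.save("w9.npy",s,allow_pickle=True); save(s,"w9.png",(170,130,342,259))
E
```

```text
clock: 15.0
eef_pos: [623.9, -28.3, 75.4]
ee_rot: [-2.589, 1.78, -0.0]
wrist_force: [-0.6, -0.1, -0.1]
gripper_width: 68.5
clock: 15.5
eef_pos: [623.9, -28.3, 75.3]
ee_rot: [2.589, -1.779, 0.0]
wrist_force: [1.1, -1.1, 0.7]
gripper_width: 41.4
pos [623.9 -28.3  75.3] th -69.0 tilt 0.01 w 41.4 F [ 1.1 -1.1  0.7] t 15.5
w9.png scale 4.651162790697675
```

View pics/w9.png

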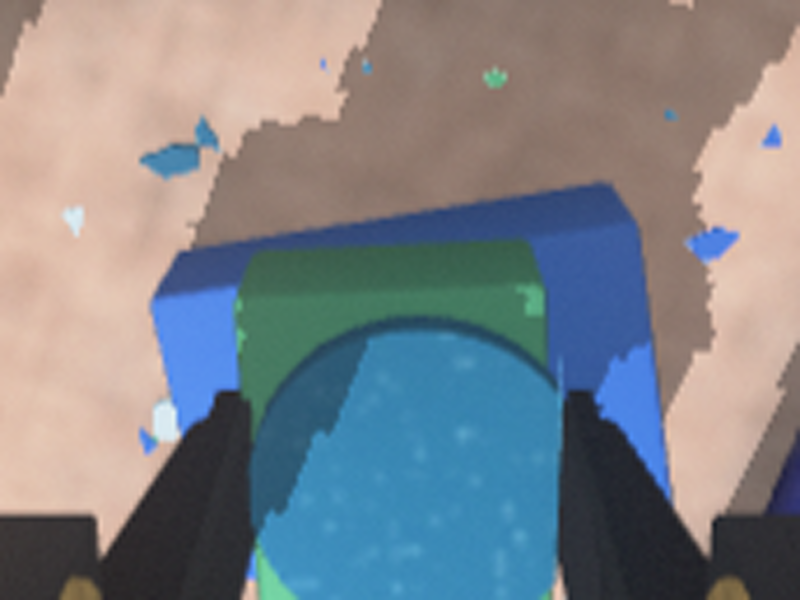

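Gripped at 41.4 mm. Lift and move toward the stand, stopping short for a look.

```bash
python3 -m jog '[0,0,-0.003,0,0,0,-0.007,0,0,0,-0.015,0,0,0,-0.025,0,0,0,-0.025,0,0,0,-0.025,0,0,0,0,0,0,0,0,0]'
python3 - <<'E'
from h import *
plan((462,250,176,-69))
s=snap("wrist");np.save("w10.npy",s,allow_pickle=True); save(s,"w10.png",(120,80,412,299))
E
```

```text
clock: 16.35
eef_pos: [623.9, -28.3, 176.4]
ee_rot: [-2.588, 1.779, -0.002]
wrist_force: [0.2, 0.1, -1.0]
gripper_width: 41.5
pos [623.9 -28.3 176.4] th -69.01 tilt 0.09 w 41.5 F [ 0.2  0.1 -1. ] t 16.4
(462, 250, 176, -69) shift [-0.3178  0.0514  0.0004] turn -0.0001 rows 7 each [-0.0454  0.0073  0.0001] -0.0
w10.png scale 2.73972602739726
```

View pics/w10.png

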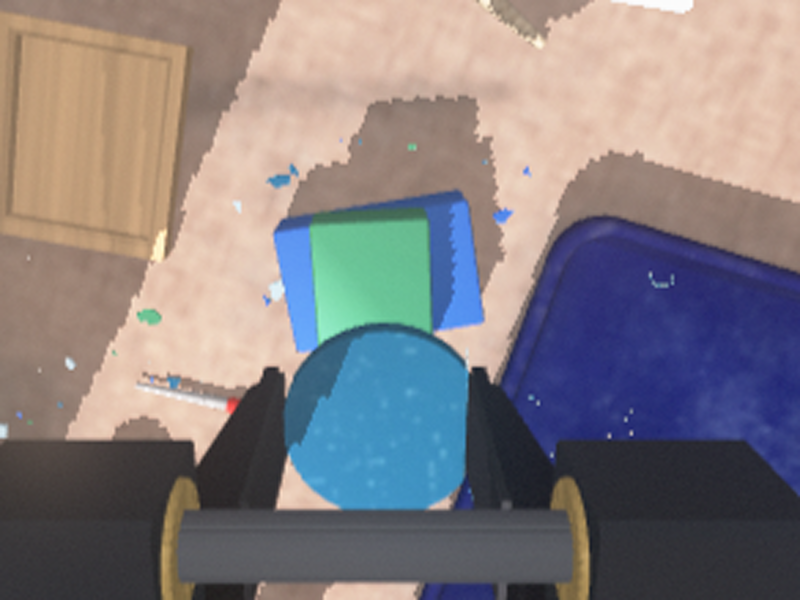

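The disc is held level and the pile is unchanged. On to the stand.

```bash
python3 -m jog '[-0.03,0.005,0,0,-0.04,0.0065,0,0,-0.042,0.007,0,0,-0.042,0.007,0,0,-0.042,0.007,0,0,-0.042,0.007,0,0,-0.04,0.0065,0,0,-0.03,0.005,0,0]' && python3 -m jog '[0,0,0,0,0,0,0,0]'
python3 - <<'E'
from h import *
plan((462,264,80,-69))
s=snap("wrist");np.save("w11.npy",s,allow_pickle=True); save(s,"w11.png")
E
```

```text
clock: 17.2
eef_pos: [464.1, 242.5, 174.5]
ee_rot: [2.588, -1.778, -0.002]
wrist_force: [1.0, -0.9, -0.3]
gripper_width: 40.8
clock: 17.4
eef_pos: [465.5, 241.2, 174.7]
ee_rot: [2.589, -1.777, -0.001]
wrist_force: [-0.4, 0.0, -0.7]
gripper_width: 41.1
pos [465.5 241.2 174.7] th -68.92 tilt 0.08 w 41.1 F [-0.4  0.  -0.7] t 17.4
(462, 264, 80, -69) shift [-0.0225 -0.0049  0.0947] turn 0.0014 rows 2 each [-0.0112 -0.0025  0.0473] 0.0007
w11.png scale 1.5625
```

View pics/w11.png

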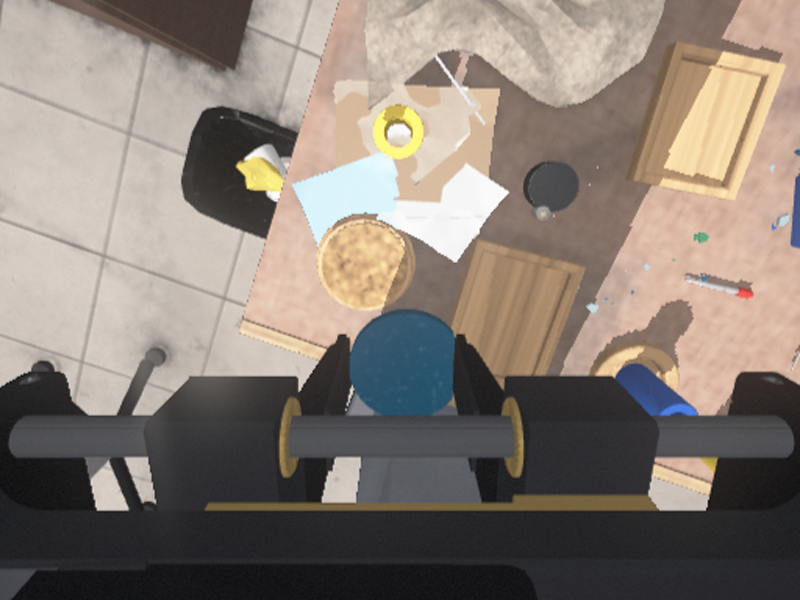

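Run:
```python
from h import *
s=np.load("w11.npy",allow_pickle=True).item(); save(s,"w11b.png",(180,125,300,215))
```

```text
w11b.png scale 6.666666666666667
```

View pics/w11b.png

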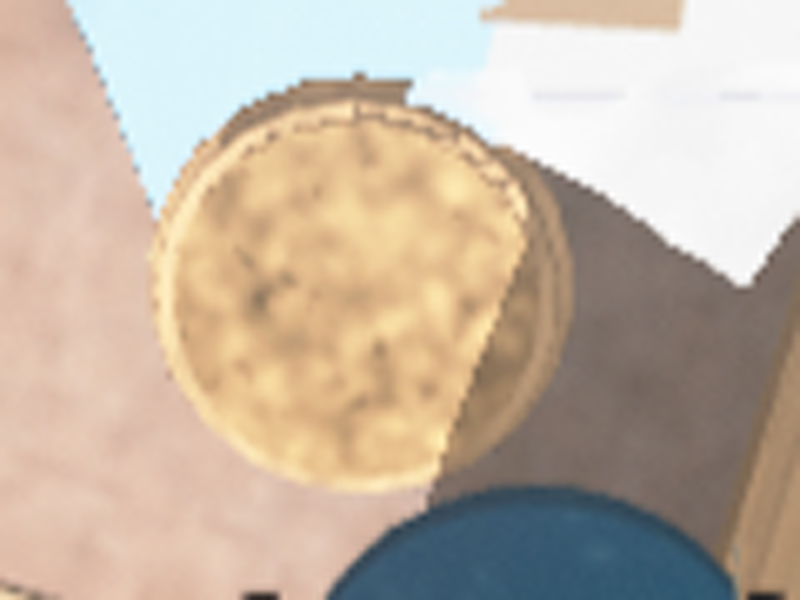

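Run:
```python
from h import *
np.set_printoptions(precision=1,suppress=True)
s=np.load("w11.npy",allow_pickle=True).item();k=6.66667
B=lambda u:(np.atleast_2d(u)+.5)/k-.5+[180,125]
def circ(p):
    A=np.c_[2*p,np.ones(len(p))];c=np.linalg.lstsq(A,(p**2).sum(1),rcond=None)[0];return c[:2],np.sqrt(c[2]+c[0]**2+c[1]**2)
print("cork",circ(cast(s,B([(173,295),(195,220),(250,150),(345,118),(440,135),(510,185),(540,290),(172,340)]),14)[:,:2]))
for z in (0,6): print("foot",z,circ(cast(s,B([(153,280),(175,200),(250,125),(355,100),(535,170),(572,280),(555,350),(450,465),(250,470),(180,385)]),z)[:,:2]))
# disc in tool y
st=s["st"];z=st["eef_pos"][2]-16.8
q=(np.array([(350,363),(455,363),(402,309)])+.5)/1.5625-.5
P=cast(s,q,z);print("disc edges",P, (P[:,:2]-st["eef_pos"][:2]))
```

```text
cork (array([463.5, 267.4]), np.float64(30.430531728228736))
foot 0 (array([461.1, 267.4]), np.float64(35.04296327200566))
foot 6 (array([462.6, 267.4]), np.float64(34.39187439713975))
disc edges [[460.1 261.  157.9]
 [475.  222.3 157.9]
 [488.4 249.9 157.9]] [[ -5.4  19.8]
 [  9.5 -18.9]
 [ 23.    8.7]]
```

The stand centre measures (463,267), with a cork radius of 30.4 (30 expected). Moving over it and lowering partway.

Run:
```python
from h import *
plan((463,267,60,-69))
```

```text
pos [465.9 240.7 174.7] th -68.98 tilt 0.07 w 41.1 F [-0.5 -1.2 -0.2] t 17.4
(463, 267, 60, -69) shift [-0.0256 -0.0067  0.1147] turn 0.0003 rows 3 each [-0.0085 -0.0022  0.0382] 0.0001
```

```bash
python3 -m jog '[-0.0128,-0.0033,0,0,-0.0128,-0.0034,0,0,0,0,0.025,0,0,0,0.03,0,0,0,0.025,0,0,0,0.02,0,0,0,0.008,0,0,0,0,0]' && python3 -m jog '[0,0,0,0]'
python3 - <<'E'
from h import *
plan((463,267,38,-69))
s=snap("wrist");np.save("w12.npy",s,allow_pickle=True); save(s,"w12.png",(120,80,412,299))
s=snap("top");save(s,"t12.png",(140,180,240,255))
E
```

```text
clock: 18.25
eef_pos: [462.8, 267.5, 66.5]
ee_rot: [2.588, -1.779, -0.001]
wrist_force: [-0.1, 0.1, -0.0]
gripper_width: 41.2
clock: 18.35
eef_pos: [463.4, 267.6, 67.9]
ee_rot: [-2.588, 1.779, -0.001]
wrist_force: [-0.1, -0.2, -0.8]
gripper_width: 41.1
pos [463.4 267.6  67.9] th -69.01 tilt 0.04 w 41.1 F [-0.1 -0.2 -0.8] t 18.4
(463, 267, 38, -69) shift [0.0004 0.0006 0.0299] turn -0.0002 rows 1 each [0.0004 0.0006 0.0299] -0.0002
w12.png scale 2.73972602739726
t12.png scale 8.0
```

View pics/w12.png

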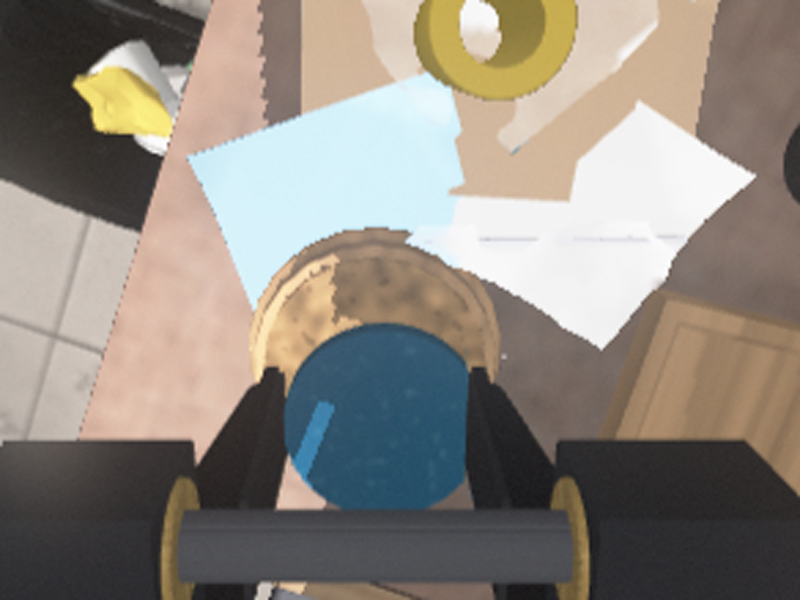

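The stand spans 248–501 (centre 374), the disc 284–470 (377) and the tool axis is 375, so it is aligned across. Quick check along y, then lower.

```bash
python3 - <<'E'
from h import *
np.set_printoptions(precision=1,suppress=True)
s=np.load("w12.npy",allow_pickle=True).item();k=2.739726
B=lambda u:(np.atleast_2d(u)+.5)/k-.5+[120,80]
st=s["st"];th=np.radians(-69);Y=np.array([np.sin(th),-np.cos(th)])
for u,z in [((376,240),14),((376,229),2),((378,325),st["eef_pos"][2]-16.8),((378,511),st["eef_pos"][2]-16.8)]:
    print(u,z,(cast(s,B(u),z)[0,:2]-st["eef_pos"][:2])@Y)
E
python3 -m jog '[0,0,0.01,0,0,0,0.008,0,0,0,0.005,0,0,0,0.003,0,0,0,0,0,0,0,0,0]'
```

```text
(376, 240) 14 -34.83127211044305
(376, 229) 2 -35.24463715445766
(378, 325) 51.07067333246677 -24.119730440843846
(378, 511) 51.07067333246677 21.653190615419735
clock: 19.05
eef_pos: [463.0, 267.3, 41.3]
ee_rot: [2.589, -1.78, 0.0]
wrist_force: [0.1, -0.5, 0.1]
gripper_width: 41.0
```

```bash
python3 -m jog '[0,0.001,0.0015,0,0,0,0.001,0,0,0,0,0,0,0,0,0]' && python3 -m jog '[0,0,0.001,0,0,0,0,0,0,0,0,0]'
```

```text
clock: 19.45
eef_pos: [462.1, 266.9, 38.9]
ee_rot: [-2.589, 1.78, -0.0]
wrist_force: [-0.0, 0.4, 0.5]
gripper_width: 41.3
clock: 19.75
eef_pos: [462.1, 266.9, 37.8]
ee_rot: [2.589, -1.779, 0.0]
wrist_force: [0.3, 1.0, -0.5]
gripper_width: 41.3
```

```bash
python3 -m jog '[0,0,0.0005,0,0,0,0,0,0,0,0,0]' && python3 -m jog '[0,0,0,0,0,0,0,0,0,0,0,0,0,0,0,0]' 0.4 && python3 -m jog '[0,0,-0.01,0,0,0,-0.02,0,0,0,-0.03,0,0,0,-0.03,0,0,0,-0.03,0,0,0,-0.03,0,0,0,0,0]'
python3 - <<'E'
from h import *
plan((600,-30,200,-69))
s=snap("wrist");np.save("w13.npy",s,allow_pickle=True); save(s,"w13.png",(120,80,412,299))
E
```

```text
clock: 20.05
eef_pos: [462.1, 266.9, 37.3]
ee_rot: [2.589, -1.78, 0.0]
wrist_force: [0.1, 0.4, -0.7]
gripper_width: 41.0
clock: 20.45
eef_pos: [462.1, 266.9, 37.3]
ee_rot: [2.589, -1.779, 0.0]
wrist_force: [0.5, -0.8, 0.7]
gripper_width: 56.4
clock: 21.15
eef_pos: [463.2, 267.5, 191.6]
ee_rot: [-2.584, 1.776, -0.006]
wrist_force: [-0.2, -0.6, -0.2]
gripper_width: 57.1
pos [463.2 267.5 191.6] th -69.0 tilt 0.38 w 57.1 F [-0.2 -0.6 -0.2] t 21.1
(600, -30, 200, -69) shift [ 0.3267 -0.0211 -0.0084] turn -0.0 rows 7 each [ 0.0467 -0.003  -0.0012] -0.0
w13.png scale 2.73972602739726
```

View pics/w13.png

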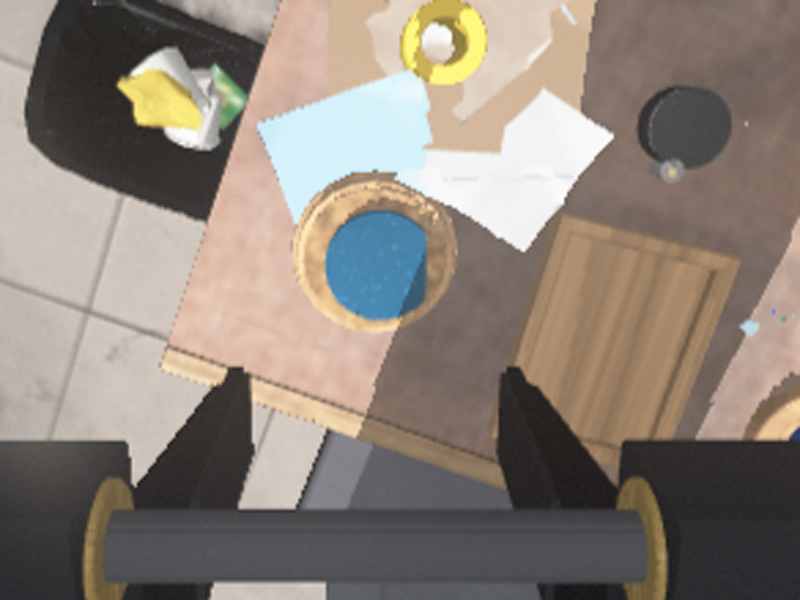

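The disc lies on the stand; zooming to check its centring.

Run:
```python
from h import *
s=np.load("w13.npy",allow_pickle=True).item(); save(s,"w13b.png",(220,136,300,206),8)
```

```text
w13b.png scale 8
```

View pics/w13b.png

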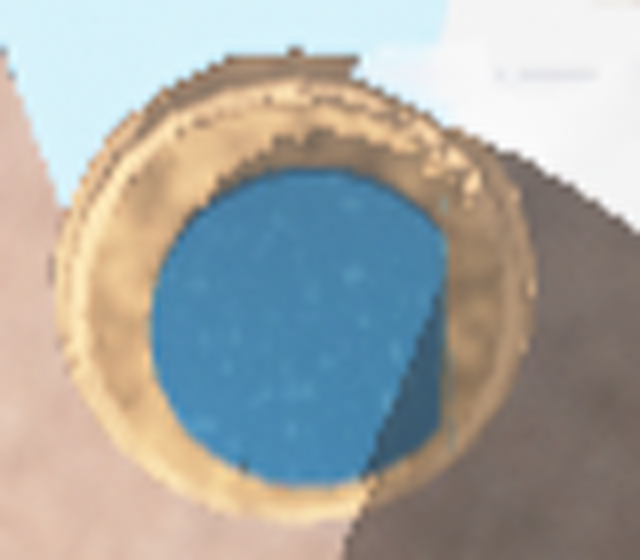

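Run:
```python
from h import *
np.set_printoptions(precision=1,suppress=True)
s=np.load("w13.npy",allow_pickle=True).item()
B=lambda u:(np.atleast_2d(u)+.5)/8-.5+[220,136]
def circ(p):
    A=np.c_[2*p,np.ones(len(p))];c=np.linalg.lstsq(A,(p**2).sum(1),rcond=None)[0];return c[:2],np.sqrt(c[2]+c[0]**2+c[1]**2)
print("disc",circ(cast(s,B([(150,320),(165,255),(210,200),(310,168),(390,188),(400,465),(320,488),(240,465),(175,400)]),20.5)[:,:2]), cast(s,B([(448,320),(150,320)]),20.5))
print("cork",circ(cast(s,B([(90,290),(110,220),(180,130),(280,98),(430,140),(503,290),(100,370)]),14)[:,:2]))
print("foot",circ(cast(s,B([(55,280),(110,150),(200,75),(535,290),(500,160),(70,350),(300,523),(200,500)]),3)[:,:2]))
```

```text
disc (array([463.2, 264.8]), np.float64(23.140583888778153)) [[471.2 247.8  20.5]
 [456.2 287.   20.5]]
cork (array([464.3, 267.9]), np.float64(29.803506315299554))
foot (array([463.2, 267.3]), np.float64(35.393196754705386))
```

Disc centre versus stand centre is about 1.5 mm off, which is fine. Back to the pile for the small block.

```bash
python3 -m jog '[0.03,-0.003,0,0,0.042,-0.003,0,0,0.044,-0.003,0,0,0.044,-0.003,0,0,0.044,-0.003,0,0,0.044,-0.003,0,0,0.044,-0.003,0,0,0.028,-0.002,0,0]' 0.28 && python3 -m jog '[0,-0.01,0.015,-0.0576,0,0,0,0]'
python3 - <<'E'
from h import *
plan((622.8,-27.8,110,-65.7))
s=snap("wrist");np.save("w14.npy",s,allow_pickle=True); save(s,"w14.png",(200,110,328,206))
E
```

```text
clock: 22.0
eef_pos: [598.6, -26.3, 186.3]
ee_rot: [2.587, -1.781, -0.002]
wrist_force: [-0.3, 0.7, -0.2]
gripper_width: 68.7
clock: 22.2
eef_pos: [607.1, -20.6, 169.9]
ee_rot: [2.637, -1.704, -0.005]
wrist_force: [-0.6, -0.6, -0.3]
gripper_width: 68.7
pos [607.1 -20.6 169.9] th -65.73 tilt 0.22 w 68.7 F [-0.6 -0.6 -0.3] t 22.2
(622.8, -27.8, 110, -65.7) shift [ 0.013  -0.0114  0.0599] turn -0.0005 rows 2 each [ 0.0065 -0.0057  0.0299] -0.0003
w14.png scale 6.25
```

View pics/w14.png

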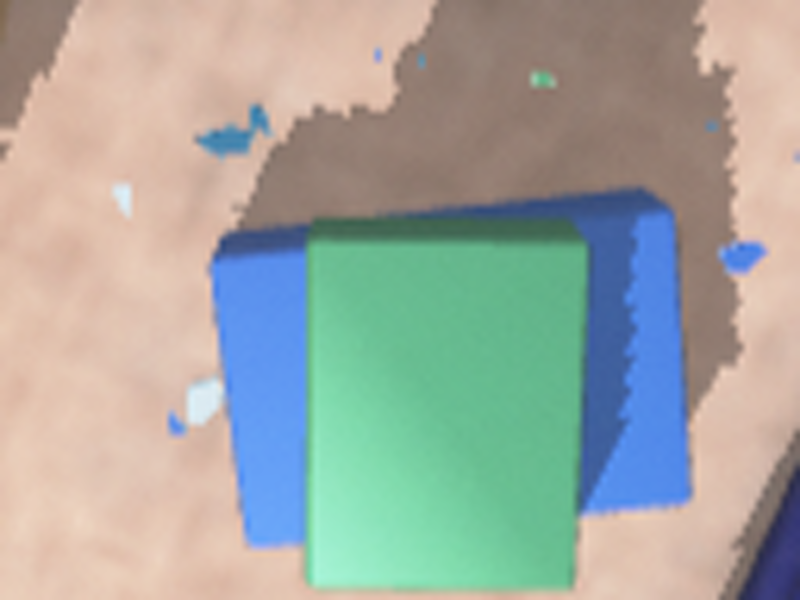

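Green top corners: (307,240), (588,241), (575,588), (308,590). Blue top corners: (213,262), (672,212), (690,503), (248,547).

Run:
```python
from h import *
np.set_printoptions(precision=1,suppress=True)
s=np.load("w14.npy",allow_pickle=True).item()
B=lambda u:(np.atleast_2d(u)+.5)/6.25-.5+[200,110]
for n,c,z in [("G",[(307,240),(588,241),(575,588),(308,590)],52),("B",[(213,262),(672,212),(690,503),(248,547)],28)]:
    P=cast(s,B(c),z)[:,:2];e=np.roll(P,-1,0)-P
    print(n,"c",P.mean(0),"len",np.linalg.norm(e,axis=1),"ang",np.degrees(np.arctan2(e[:,1],e[:,0])))
    C=P.mean(0)
    if n=="G": plan((C[0],C[1],100,-65.7))
```

```text
G c [622.6 -27.8] len [41.1 53.8 41.3 54.3] ang [ -65.9 -155.8  114.8   24. ]
pos [606.8 -20.  170.8] th -65.78 tilt 0.19 w 68.5 F [-0.3 -0.   0. ] t 22.2
(np.float64(622.57204629284), np.float64(-27.761380436411372), 100, -65.7) shift [ 0.  -0.   0.1] turn -0.0014 rows 2 each [ 0. -0.  0.] -0.0007
B c [623.5 -30.5] len [73.5 48.6 74.  48.3] ang [ -59.4 -149.4  120.3   30. ]
```

```bash
python3 -m jog '[0.0068,-0.0056,0,0,0.0068,-0.0056,0,0,0,0,0.025,0,0,0,0.025,0,0,0,0.02,0,0,0,0,0,0,0,0,0]'
python3 - <<'E'
from h import *
plan((622.6,-27.8,61.5,-65.7))
s=snap("wrist");np.save("w15.npy",s,allow_pickle=True); save(s,"w15.png",(170,130,342,259))
E
```

```text
clock: 22.95
eef_pos: [623.8, -27.7, 103.0]
ee_rot: [-2.639, 1.704, -0.001]
wrist_force: [0.4, 0.1, 0.9]
gripper_width: 68.7
pos [623.8 -27.7 103. ] th -65.71 tilt 0.03 w 68.7 F [0.4 0.1 0.9] t 22.9
(622.6, -27.8, 61.5, -65.7) shift [-0.0005  0.0012  0.0415] turn -0.0001 rows 1 each [-0.0005  0.0012  0.0415] -0.0001
w15.png scale 4.651162790697675
```

View pics/w15.png

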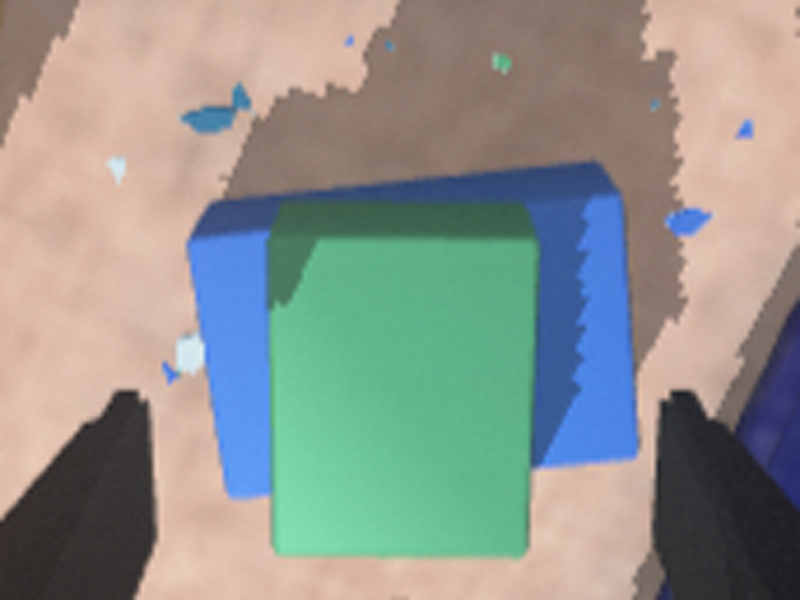

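Block 270–535 (centre 402) against a tool axis of 404: centred. Descend and grip.

```bash
python3 -m jog '[-0.0003,0.001,0.015,0,0,0,0.015,0,0,0,0.008,0,0,0,0.003,0,0,0,0,0,0,0,0,0]' && python3 -m jog '[0,0,0,0,0,0,0,0,0,0,0,0,0,0,0,0,0,0,0,0,0,0,0,0]' 1 10
python3 - <<'E'
from h import *
plan()
E
```

```text
clock: 23.6
eef_pos: [622.5, -28.0, 61.7]
ee_rot: [-2.639, 1.704, -0.001]
wrist_force: [-0.0, -0.3, 0.2]
gripper_width: 68.6
clock: 24.2
eef_pos: [622.3, -28.0, 61.5]
ee_rot: [-2.639, 1.704, -0.0]
wrist_force: [-2.0, -0.2, 2.1]
gripper_width: 42.2
pos [622.3 -28.   61.5] th -65.71 tilt 0.02 w 42.2 F [-2.  -0.2  2.1] t 24.2
```

```bash
python3 -m jog '[0,0,-0.003,0,0,0,-0.007,0,0,0,-0.015,0,0,0,-0.025,0,0,0,-0.025,0,0,0,-0.025,0,0,0,0,0,0,0,0,0]' 1 15
python3 - <<'E'
from h import *
plan((605,85,160,-80))
E
```

```text
clock: 25.0
eef_pos: [622.3, -27.9, 162.3]
ee_rot: [-2.639, 1.704, -0.002]
wrist_force: [-0.5, 0.2, -0.9]
gripper_width: 41.6
pos [622.3 -27.9 162.3] th -65.7 tilt 0.09 w 41.6 F [-0.5  0.2 -0.9] t 25.0
(605, 85, 160, -80) shift [-0.11   -0.0307  0.0023] turn 0.2495 rows 3 each [-0.0367 -0.0102  0.0008] 0.0832
```

```bash
python3 -m jog '[-0.02,-0.006,0,0,-0.03,-0.008,0,0,-0.03,-0.008,0,0,-0.03,-0.0087,0,0,0,0,0,0.0832,0,0,0,0.0832,0,0,0,0.0832,0,0,0,0]' && python3 -m jog '[0,0,0,0]'
python3 - <<'E'
from h import *
plan((605,85,160,-80))
s=snap("wrist");np.save("w16.npy",s,allow_pickle=True); save(s,"w16.png",(100,30,400,255))
E
```

```text
clock: 25.8
eef_pos: [604.5, 85.0, 160.4]
ee_rot: [2.404, -2.02, -0.002]
wrist_force: [-0.4, 0.3, 0.4]
gripper_width: 42.1
clock: 25.9
eef_pos: [604.7, 84.9, 160.7]
ee_rot: [2.408, -2.016, -0.001]
wrist_force: [-0.4, 0.2, -0.7]
gripper_width: 41.6
pos [604.7  84.9 160.7] th -79.87 tilt 0.07 w 41.6 F [-0.4  0.2 -0.7] t 25.9
(605, 85, 160, -80) shift [-0.     -0.0003  0.0007] turn 0.0022 rows 1 each [-0.     -0.0003  0.0007] 0.0022
w16.png scale 2.6666666666666665
```

View pics/w16.png

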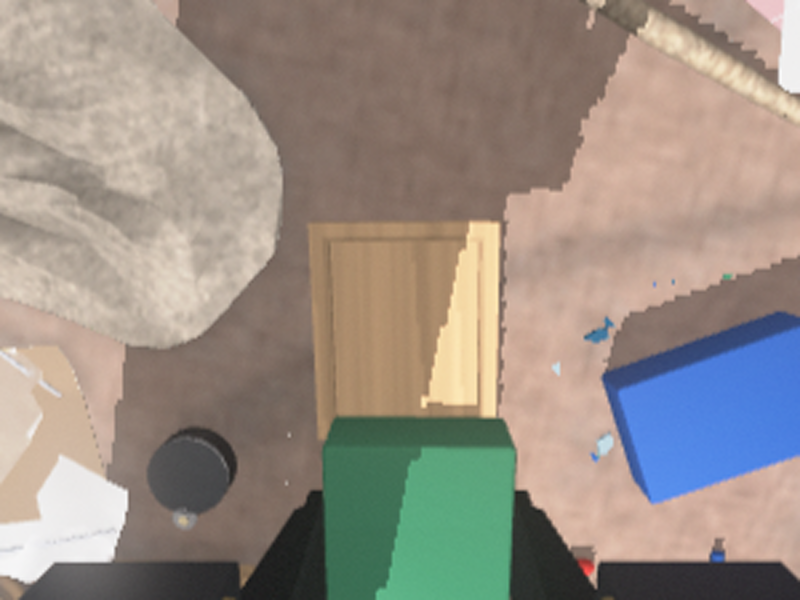

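The tray's far corners are (308,223) and (500,221), the left edge passes (318,440) and the right edge (497,415). I'll cast these.

Run:
```python
from h import *
np.set_printoptions(precision=2,suppress=True)
s=np.load("w16.npy",allow_pickle=True).item();k=8/3
B=lambda u:(np.atleast_2d(u)+.5)/k-.5+[100,30]
P=cast(s,B([(308,223),(500,221),(318,440),(497,415)]),12)[:,:2]
a=lambda d:np.degrees(np.arctan2(d[1],d[0]))
print(P,"far len",np.linalg.norm(P[1]-P[0]),a(P[1]-P[0]),"L",a(P[0]-P[2]),"R",a(P[1]-P[3]))
t=np.radians(np.mean([a(P[0]-P[2]),a(P[1]-P[3]),a(P[1]-P[0])+90]));C=(P[0]+P[1])/2-42*np.array([np.cos(t),np.sin(t)])
print(np.degrees(t),C)
# block front top edge
st=s["st"];z=st["eef_pos"][2]-33.5+24
Q=cast(s,B([(325,450),(513,450)]),z)[:,:2];print(Q,np.linalg.norm(Q[1]-Q[0]),a(Q[1]-Q[0]))
u=np.array([np.cos(np.radians(a(Q[1]-Q[0])+90)),np.sin(np.radians(a(Q[1]-Q[0])+90))])
bc=Q.mean(0)-27.5*u;print("block c",bc,"rel tcp",bc-st["eef_pos"][:2])
d=C-bc+st["eef_pos"][:2];plan((d[0],d[1],100,np.degrees(t)-90))
```

```text
[[664.41 137.45]
 [677.64  67.63]
 [581.44 121.92]
 [604.29  53.47]] far len 71.0635327723249 -79.2709161027401 L 10.601785361719092 R 10.926863725317977
10.752577661432321 [629.77  94.7 ]
[[627.16 109.55]
 [634.24  70.01]] 40.16667975303199 -79.84401576701104
block c [603.63  84.93] rel tcp [-1.1 -0. ]
pos [604.8  84.9 160.8] th -79.89 tilt 0.05 w 41.9 F [ 0.5 -0.2 -0.4] t 25.9
(np.float64(630.8659095922076), np.float64(94.70444461030415), 100, np.float64(-79.24742233856767)) shift [-0.01 -0.03  0.06] turn -0.0112 rows 2 each [-0.   -0.01  0.03] -0.0056
```

```bash
python3 -m jog '[-0.0025,-0.0135,0,-0.011,-0.0025,-0.0135,0,0,0,0,0.03,0,0,0,0.03,0,0,0,0.025,0,0,0,0.012,0,0,0,0,0,0,0,0,0]'
python3 - <<'E'
from h import *
np.set_printoptions(precision=4,suppress=True)
plan((630.5,94.5,37.5,-79.3))
s=snap("wrist");np.save("w17.npy",s,allow_pickle=True); save(s,"w17.png",(100,60,400,285))
s=snap("top"); save(s,"t17.png",(200,110,300,185))
E
```

```text
clock: 26.75
eef_pos: [631.1, 94.7, 65.1]
ee_rot: [-2.418, 2.005, -0.001]
wrist_force: [0.3, 0.0, -0.4]
gripper_width: 42.0
pos [631.1  94.7  65.1] th -79.35 tilt 0.05 w 42.0 F [ 0.3  0.  -0.4] t 26.8
(630.5, 94.5, 37.5, -79.3) shift [0.0001 0.0007 0.0276] turn -0.0009 rows 1 each [0.0001 0.0007 0.0276] -0.0009
w17.png scale 2.6666666666666665
t17.png scale 8.0
```

View pics/w17.png

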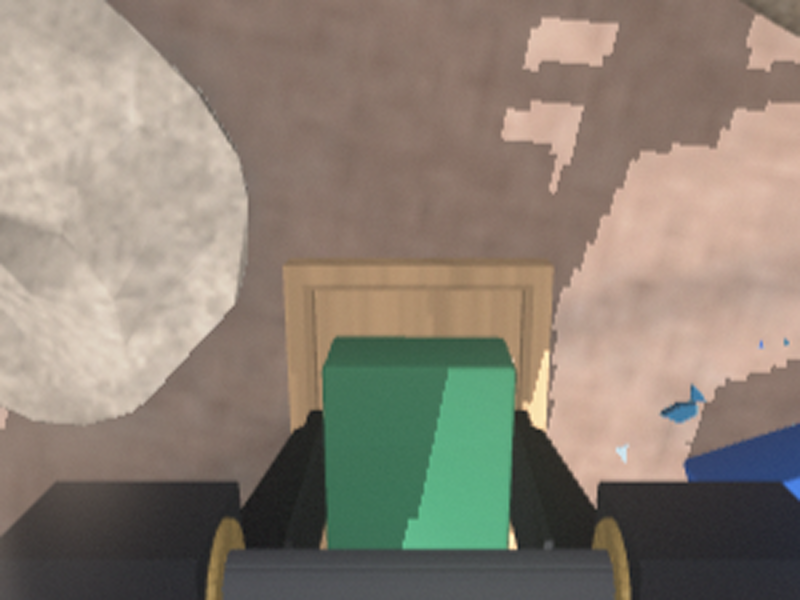

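Tray centre is 418 and block centre 420 in u, with edges parallel. Lowering into the pocket.

```bash
python3 -m jog '[0,0,0.01,0,0,0,0.008,0,0,0,0.004,0,0,0,0.002,0,0,0,0,0,0,0,0,0]' && python3 -m jog '[0,0,0.001,0,0,0,0,0,0,0,0,0]'
```

```text
clock: 27.45
eef_pos: [630.8, 94.7, 40.4]
ee_rot: [-2.418, 2.006, -0.0]
wrist_force: [0.2, -0.4, -0.6]
gripper_width: 42.2
clock: 27.75
eef_pos: [630.7, 94.7, 39.4]
ee_rot: [-2.417, 2.006, -0.0]
wrist_force: [0.4, 0.4, -1.1]
gripper_width: 41.6
```

```bash
python3 -m jog '[0,0,0.001,0,0,0,0,0,0,0,0,0]' && python3 -m jog '[0,0,0.001,0,0,0,0,0,0,0,0,0]'
```

```text
clock: 28.05
eef_pos: [630.7, 94.7, 38.3]
ee_rot: [2.418, -2.006, 0.0]
wrist_force: [0.2, 0.1, -0.6]
gripper_width: 41.8
clock: 28.35
eef_pos: [630.8, 94.7, 37.5]
ee_rot: [-2.417, 2.006, -0.0]
wrist_force: [-0.7, 0.5, 2.0]
gripper_width: 41.5
```

```bash
python3 -m jog '[0,0,0,0,0,0,0,0,0,0,0,0,0,0,0,0]' 0.35 && python3 -m jog '[0,0,-0.02,0,0,0,-0.03,0,0,0,-0.03,0,0,0,-0.03,0,0,0,-0.02,0,0,0,0,0,0,0,0,0]'
python3 - <<'E'
from h import *
np.set_printoptions(precision=4,suppress=True)
plan((605,-20,165,30))
s=snap("wrist");np.save("w18.npy",s,allow_pickle=True); save(s,"w18.png",(100,60,400,285))
E
```

```text
clock: 28.75
eef_pos: [630.7, 94.7, 37.2]
ee_rot: [2.417, -2.006, -0.0]
wrist_force: [0.1, 0.5, -0.2]
gripper_width: 61.2
clock: 29.45
eef_pos: [630.5, 94.7, 167.0]
ee_rot: [2.417, -2.006, 0.0]
wrist_force: [-0.6, -0.1, 0.3]
gripper_width: 61.6
pos [630.5  94.7 167. ] th -79.38 tilt 0.01 w 61.6 F [-0.6 -0.1  0.3] t 29.4
(605, -20, 165, 30) shift [0.108  0.0462 0.002 ] turn -1.909 rows 13 each [0.0083 0.0036 0.0002] -0.1468
w18.png scale 2.6666666666666665
```

View pics/w18.png

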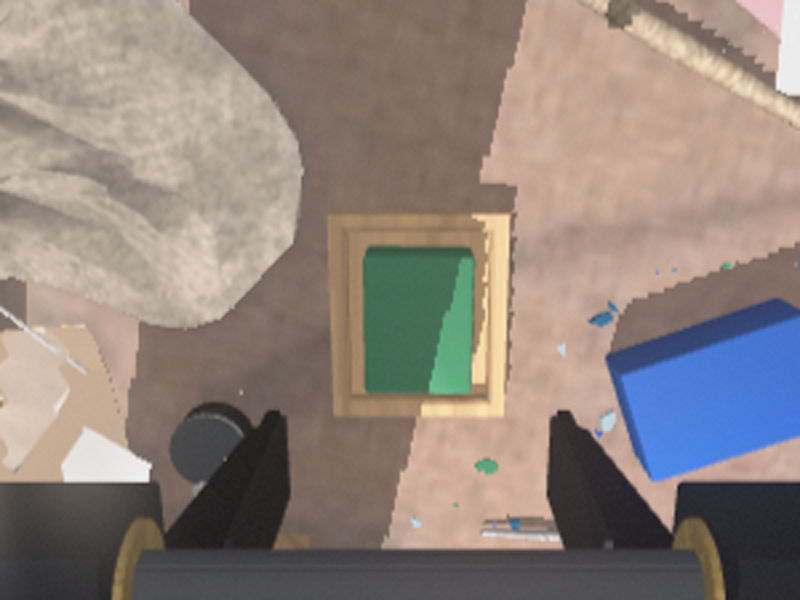

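The small block sits down in its pocket. I'll turn here, away from the lamp, to grip the large block across its 50 mm side.

```bash
python3 -m jog '[0,0,0,-0.136,0,0,0,-0.136,0,0,0,-0.136,0,0,0,-0.136,0,0,0,-0.136,0,0,0,-0.136,0,0,0,-0.136,0,0,0,-0.136]' 0.22 && python3 -m jog '[0,0,0,-0.136,0,0,0,-0.136,0,0,0,-0.136,0,0,0,-0.136,0,0,0,-0.136,0,0,0,-0.136,0,0,0,0]'
python3 - <<'E'
from h import *
np.set_printoptions(precision=4,suppress=True)
print(r.state()["joints"])
plan((616,-20,160,30))
E
```

```text
clock: 30.3
eef_pos: [630.2, 94.7, 165.6]
ee_rot: [3.108, -0.457, -0.004]
wrist_force: [0.5, 0.2, 0.1]
gripper_width: 74.3
clock: 31.0
eef_pos: [630.2, 94.6, 165.7]
ee_rot: [-3.035, -0.808, 0.004]
wrist_force: [-0.6, 0.0, -0.9]
gripper_width: 74.2
[ 0.0455  0.5822  1.6    -0.0001  0.9618 -0.475 ]
pos [630.2  94.6 165.7] th 29.83 tilt 0.14 w 74.2 F [-0.6  0.  -0.9] t 31.0
(616, -20, 160, 30) shift [-0.0694  0.0924  0.0057] turn -0.003 rows 3 each [-0.0231  0.0308  0.0019] -0.001
```

```bash
python3 -m jog '[-0.0139,0.0185,0,0,-0.0139,0.0185,0,0,-0.0139,0.0185,0,0,-0.0139,0.0185,0,0,-0.0139,0.0185,0,0,0,0,0,0,0,0,0,0]'
python3 - <<'E'
from h import *
np.set_printoptions(precision=4,suppress=True)
plan((616,-20,160,30))
s=snap("wrist");np.save("w19.npy",s,allow_pickle=True); save(s,"w19.png",(150,90,350,240))
E
```

```text
clock: 31.7
eef_pos: [616.0, -20.1, 166.7]
ee_rot: [-3.038, -0.8, 0.001]
wrist_force: [0.7, 0.1, 0.3]
gripper_width: 74.1
pos [616.  -20.1 166.7] th 29.5 tilt 0.06 w 74.1 F [0.7 0.1 0.3] t 31.7
(616, -20, 160, 30) shift [ 0.0001 -0.0001  0.0067] turn -0.0087 rows 1 each [ 0.0001 -0.0001  0.0067] -0.0087
w19.png scale 4.0
```

View pics/w19.png

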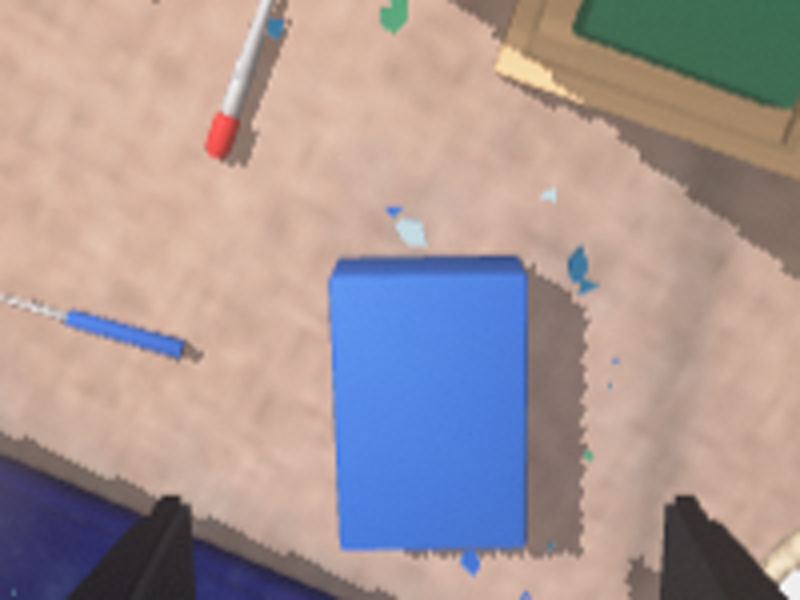

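Block top corners: (331,276), (526,276), (525,548), (342,549). It is aligned with the jaws; casting.

Run:
```python
from h import *
np.set_printoptions(precision=4,suppress=True)
s=np.load("w19.npy",allow_pickle=True).item()
B=lambda u:(np.atleast_2d(u)+.5)/4-.5+[150,90]
P=cast(s,B([(331,276),(526,276),(525,548),(342,549)]),28)[:,:2];e=np.roll(P,-1,0)-P
C=P.mean(0);print("c",C,"len",np.linalg.norm(e,axis=1),"ang",np.degrees(np.arctan2(e[:,1],e[:,0])))
plan((C[0],C[1],90,30))
```

```text
c [623.7476 -30.1548] len [48.5585 73.4615 48.7735 73.7576] ang [  29.533   -59.3381 -150.1145  120.491 ]
pos [616.1 -19.6 166.8] th 29.59 tilt 0.05 w 74.3 F [ 0.6  0.3 -0.5] t 31.8
(np.float64(623.7476129310239), np.float64(-30.15479619763262), 90, 30) shift [0.0014 0.013  0.0768] turn -0.0072 rows 2 each [0.0007 0.0065 0.0384] -0.0036
```

```bash
python3 -m jog '[0.0014,0.013,0,-0.007,0,0,0.025,0,0,0,0.03,0,0,0,0.022,0,0,0,0,0,0,0,0,0]'
python3 - <<'E'
from h import *
np.set_printoptions(precision=4,suppress=True)
plan((623.7,-30.5,33.5,30))
s=snap("wrist");np.save("w20.npy",s,allow_pickle=True); save(s,"w20.png",(150,120,362,279))
E
```

```text
clock: 32.35
eef_pos: [624.4, -30.6, 90.5]
ee_rot: [3.034, 0.817, -0.0]
wrist_force: [0.5, 0.2, 0.4]
gripper_width: 74.4
pos [624.4 -30.6  90.5] th 30.13 tilt 0.01 w 74.4 F [0.5 0.2 0.4] t 32.4
(623.7, -30.5, 33.5, 30) shift [-0.0005 -0.0004  0.057 ] turn 0.0023 rows 2 each [-0.0003 -0.0002  0.0285] 0.0011
w20.png scale 3.7735849056603774
```

View pics/w20.png

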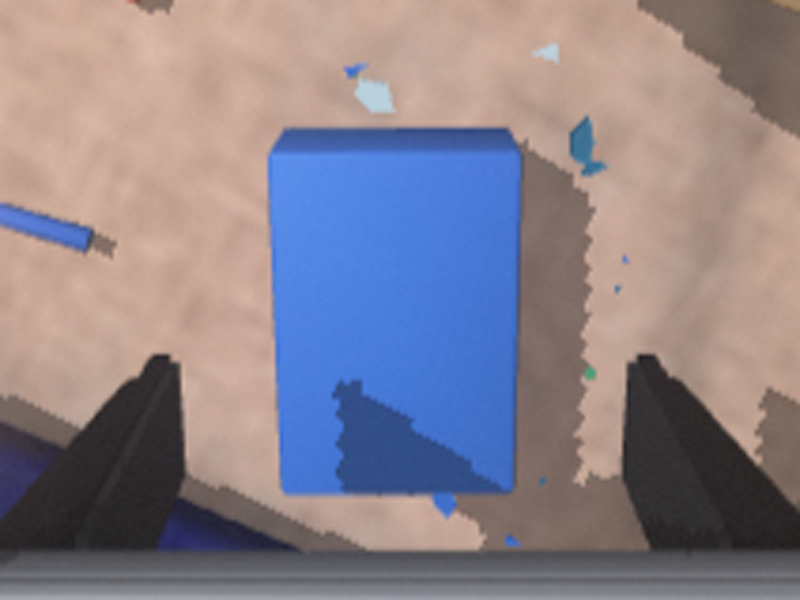

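Block centre ≈397–399 against the axis at 403, so a −0.6 mm correction; descend and grip.

```bash
python3 -m jog '[-0.0007,0,0.02,0,0,0,0.02,0,0,0,0.01,0,0,0,0.006,0,0,0,0,0,0,0,0,0]' && python3 -m jog '[0,0,0,0,0,0,0,0,0,0,0,0,0,0,0,0,0,0,0,0,0,0,0,0]' 1 15
python3 - <<'E'
from h import *
plan()
E
```

```text
clock: 33.0
eef_pos: [623.7, -31.1, 35.2]
ee_rot: [3.033, 0.816, 0.002]
wrist_force: [0.6, -0.6, 0.3]
gripper_width: 74.2
clock: 33.6
eef_pos: [623.3, -31.1, 34.5]
ee_rot: [3.034, 0.816, 0.0]
wrist_force: [-1.5, 0.5, 4.5]
gripper_width: 50.2
pos [623.3 -31.1  34.5] th 30.12 tilt 0.02 w 50.2 F [-1.5  0.5  4.5] t 33.6
```

```bash
python3 -m jog '[0,0,-0.003,0,0,0,-0.007,0,0,0,-0.015,0,0,0,-0.025,0,0,0,-0.025,0,0,0,-0.025,0,0,0,-0.02,0,0,0,0,0]' 1 20
python3 - <<'E'
from h import *
np.set_printoptions(precision=4,suppress=True)
plan((570,100,154,30),(570,100,154,96),(490,154,154,96))
E
```

```text
clock: 34.4
eef_pos: [624.3, -31.1, 158.1]
ee_rot: [3.031, 0.816, 0.008]
wrist_force: [0.8, 0.1, -0.8]
gripper_width: 49.6
pos [624.3 -31.1 158.1] th 30.12 tilt 0.31 w 49.6 F [ 0.8  0.1 -0.8] t 34.4
(570, 100, 154, 30) shift [ 0.0188 -0.1407  0.0041] turn 0.0021 rows 3 each [ 0.0063 -0.0469  0.0014] 0.0007
(570, 100, 154, 96) shift [ 0.  0. -0.] turn -1.1519 rows 8 each [ 0.  0. -0.] -0.144
(490, 154, 154, 96) shift [ 0.0621 -0.0739 -0.    ] turn -0.0 rows 2 each [ 0.031 -0.037 -0.   ] -0.0
```

```bash
python3 -m jog '[0.003,-0.02,0,0,0.0045,-0.035,0,0,0.0045,-0.035,0,0,0.004,-0.03,0,0,0.0028,-0.0207,0,0,0,0,0,0]' && python3 -m jog '[0,0,0,-0.144,0,0,0,-0.144,0,0,0,-0.144,0,0,0,-0.144,0,0,0,-0.144,0,0,0,-0.144,0,0,0,-0.144,0,0,0,-0.144]' && python3 -m jog '[0.02,-0.024,0,0,0.0211,-0.025,0,0,0.021,-0.025,0,0,0,0,0,0,0,0,0,0]'
python3 - <<'E'
from h import *
np.set_printoptions(precision=4,suppress=True)
plan((490,154,154,96)); print(r.state()["joints"])
s=snap("wrist");np.save("w21.npy",s,allow_pickle=True); save(s,"w21.png",(80,60,400,300))
E
```

```text
clock: 35.0
eef_pos: [566.9, 102.9, 153.5]
ee_rot: [-3.032, -0.82, 0.003]
wrist_force: [-0.4, 0.4, -1.5]
gripper_width: 49.8
clock: 35.8
eef_pos: [568.5, 99.8, 153.5]
ee_rot: [-2.093, -2.342, 0.002]
wrist_force: [0.6, -1.4, -1.2]
gripper_width: 49.9
clock: 36.3
eef_pos: [488.6, 154.1, 154.1]
ee_rot: [2.099, 2.338, -0.0]
wrist_force: [0.8, -1.1, -0.6]
gripper_width: 49.7
pos [488.6 154.1 154.1] th 96.16 tilt 0.01 w 49.7 F [ 0.8 -1.1 -0.6] t 36.3
(490, 154, 154, 96) shift [-0.0002  0.0014  0.0001] turn 0.0029 rows 1 each [-0.0002  0.0014  0.0001] 0.0029
[ 0.1766  0.4413  1.9233 -0.0003  0.7772 -1.5016]
w21.png scale 2.5
```

View pics/w21.png

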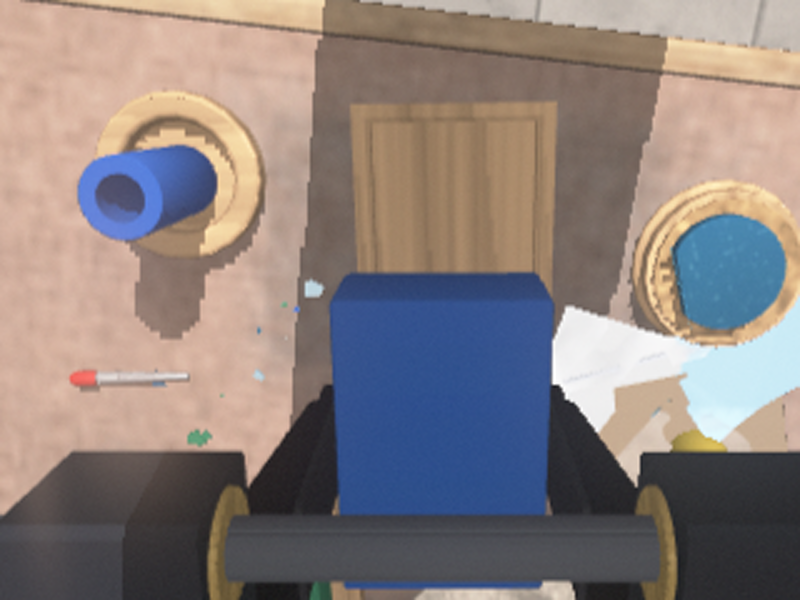

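All the other pieces look right. Tray near-edge corners are (351,104) and (556,101), with sides to (358,272) and (552,270). The block's front top edge runs (331,309)–(553,309).

Run:
```python
from h import *
np.set_printoptions(precision=4,suppress=True)
s=np.load("w21.npy",allow_pickle=True).item()
B=lambda u:(np.atleast_2d(u)+.5)/2.5-.5+[80,60]
P=cast(s,B([(351,104),(556,101),(358,272),(552,270)]),12)[:,:2]
a=lambda d:np.degrees(np.arctan2(d[1],d[0]))
print(P,"near len",np.linalg.norm(P[1]-P[0]),a(P[1]-P[0]),"L",a(P[2]-P[0]),"R",a(P[3]-P[1]))
t=np.mean([a(P[2]-P[0]),a(P[3]-P[1]),a(P[1]-P[0])-90]);tr=np.radians(t);C=(P[0]+P[1])/2+52*np.array([np.cos(tr),np.sin(tr)])
st=s["st"];z=st["eef_pos"][2]-6.5
Q=cast(s,B([(331,309),(553,309)]),z)[:,:2];g=np.radians(a(Q[1]-Q[0])-90)
bc=Q.mean(0)+37.5*np.array([np.cos(g),np.sin(g)])
print("tray",t,C,"block len",np.linalg.norm(Q[1]-Q[0]),np.degrees(g),bc,"rel",bc-st["eef_pos"][:2])
d=C-bc+st["eef_pos"][:2];plan((d[0],d[1],154,t+90),(d[0],d[1],38.5,t+90))
```

```text
[[414.6108 111.6927]
 [405.0806 189.4013]
 [479.8512 119.344 ]
 [470.5155 197.7471]] near len 78.29075115146136 96.99180523979892 L 6.688960810956798 R 7.268509075334538
tray 6.983091708696752 [461.46  156.869] block len 48.891296320137755 6.186006116897076 [491.3262 154.9423] rel [2.7521 0.8737]
pos [489.1 153.8 154.1] th 96.13 tilt 0.02 w 50.0 F [-0.6 -0.2 -1.3] t 36.4
(np.float64(458.70784060894147), np.float64(155.9952317292232), 154, np.float64(96.98309170869675)) shift [ 0.0055 -0.03    0.0001] turn -0.015 rows 1 each [ 0.0055 -0.03    0.0001] -0.015
(np.float64(458.70784060894147), np.float64(155.9952317292232), 38.5, np.float64(96.98309170869675)) shift [0.     0.     0.1155] turn -0.0 rows 3 each [0.     0.     0.0385] -0.0
```

```bash
python3 -m jog '[0.0024,-0.0147,0,-0.013,0.0024,-0.0147,0,0,0,0,0.03,0,0,0,0.03,0,0,0,0.02,0,0,0,0.01,0,0,0,0,0,0,0,0,0]'
python3 - <<'E'
from h import *
np.set_printoptions(precision=4,suppress=True)
plan((459.3,155.2,38.5,96.9))
s=snap("wrist");np.save("w22.npy",s,allow_pickle=True); save(s,"w22.png",(80,60,400,300))
E
```

```text
clock: 37.15
eef_pos: [459.5, 155.2, 64.7]
ee_rot: [2.085, 2.35, 0.0]
wrist_force: [0.7, 0.6, -0.0]
gripper_width: 49.8
pos [459.5 155.2  64.7] th 96.84 tilt 0.03 w 49.8 F [ 0.7  0.6 -0. ] t 37.1
(459.3, 155.2, 38.5, 96.9) shift [ 0.     -0.0002  0.0262] turn -0.0011 rows 1 each [ 0.     -0.0002  0.0262] -0.0011
w22.png scale 2.5
```

View pics/w22.png

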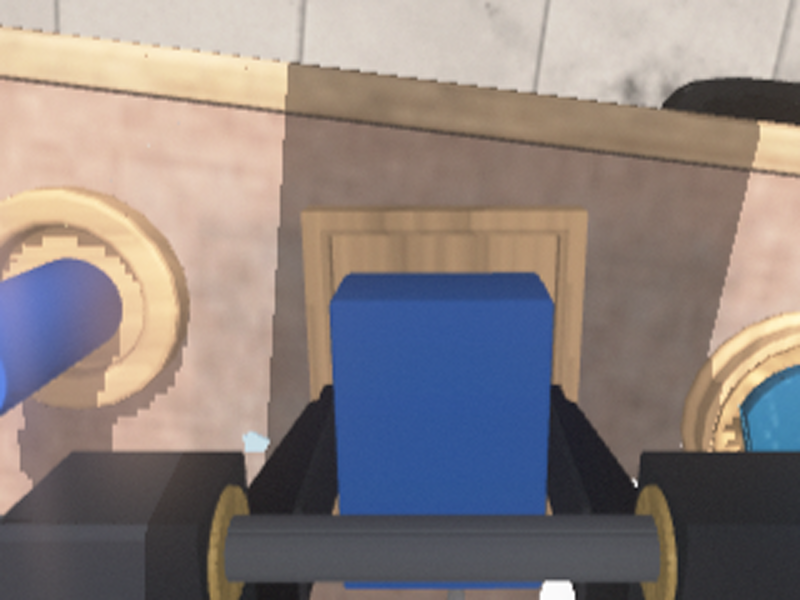

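Tray centre is 445, block 442, edges parallel. Lowering.

```bash
python3 -m jog '[0.0005,0,0.01,0,0,0,0.008,0,0,0,0.003,0,0,0,0.002,0,0,0,0,0,0,0,0,0]' && python3 -m jog '[0,0,0.001,0,0,0,0,0,0,0,0,0]' && python3 -m jog '[0,0,0.001,0,0,0,0,0,0,0,0,0]'
```

```text
clock: 37.8
eef_pos: [458.9, 156.0, 41.4]
ee_rot: [2.084, 2.35, 0.0]
wrist_force: [-0.1, 0.1, -1.0]
gripper_width: 49.9
clock: 38.1
eef_pos: [458.9, 155.9, 40.4]
ee_rot: [2.084, 2.35, 0.0]
wrist_force: [0.1, 0.8, 0.2]
gripper_width: 50.0
clock: 38.4
eef_pos: [458.9, 155.9, 39.3]
ee_rot: [2.084, 2.35, -0.0]
wrist_force: [-0.6, 0.7, -1.7]
gripper_width: 49.7
```

```bash
python3 -m jog '[0,0,0.001,0,0,0,0,0,0,0,0,0]' && python3 -m jog '[0,0,0,0,0,0,0,0,0,0,0,0,0,0,0,0]' 0.28 && python3 -m jog '[0,0,-0.015,0,0,0,-0.03,0,0,0,-0.03,0,0,0,-0.03,0,0,0,-0.03,0,0,0,-0.03,0,0,0,-0.03,0,0,0,0,0]'
python3 - <<'E'
from h import *
plan((520,100,260,96.9))
s=snap("wrist");np.save("w23.npy",s,allow_pickle=True); save(s,"w23.png",(50,40,450,340))
s=snap("scene");save(s,"s23.png",(150,110,370,275))
E
```

```text
clock: 38.7
eef_pos: [458.9, 155.9, 38.5]
ee_rot: [2.084, 2.35, 0.0]
wrist_force: [-0.4, -0.0, 4.9]
gripper_width: 49.9
clock: 39.1
eef_pos: [458.9, 155.9, 38.2]
ee_rot: [2.084, 2.35, -0.0]
wrist_force: [-0.2, -1.0, 0.2]
gripper_width: 68.2
clock: 39.9
eef_pos: [460.0, 156.2, 236.6]
ee_rot: [2.082, 2.348, 0.007]
wrist_force: [0.9, 0.1, -0.4]
gripper_width: 68.4
pos [460.  156.2 236.6] th 96.87 tilt 0.34 w 68.4 F [ 0.9  0.1 -0.4] t 39.9
(520, 100, 260, 96.9) shift [-0.063   0.0529 -0.0234] turn -0.0005 rows 2 each [-0.0315  0.0264 -0.0117] -0.0003
w23.png scale 2.0
s23.png scale 3.6363636363636362
```

View pics/w23.png

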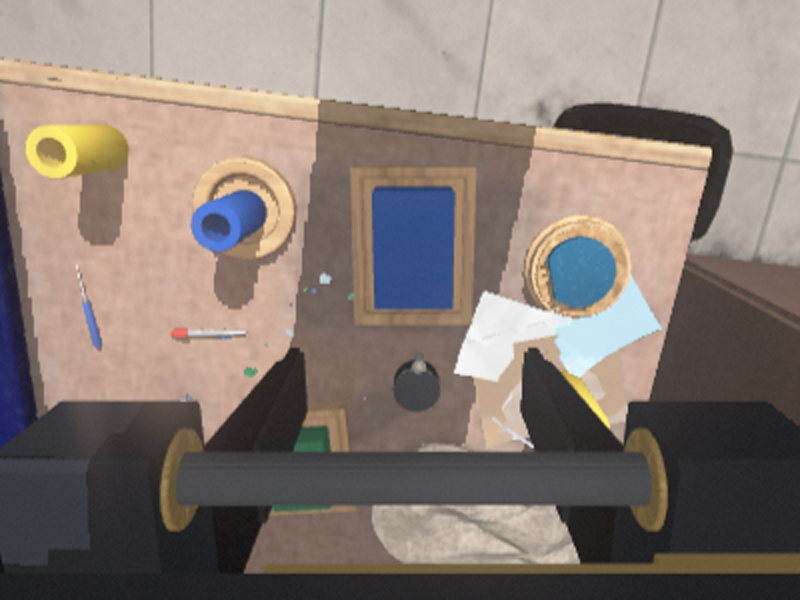

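View pics/s23.png

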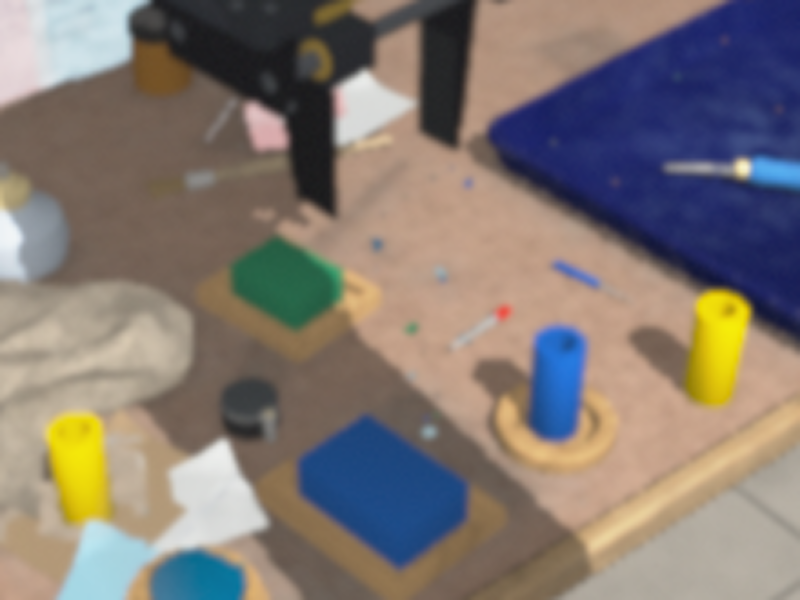

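All four pieces are in their holders. The loupe at (248,405) and scriber at (480,328) are at the same scene pixels as at the start. The gripper is about 200 mm up and touching nothing. Handing in.

```bash
python3 -m jog '[0,0,0,0,0,0,0,0]'
python3 - <<'E'
from plant import job,r
print(r.state()["clock"]); print(job.hand_in())
E
```

```text
clock: 40.2
eef_pos: [458.5, 155.9, 232.2]
ee_rot: [-2.084, -2.349, 0.003]
wrist_force: [0.0, -1.0, -0.3]
gripper_width: 68.7
40.2
the job is handed in; nothing more can be done
None
```

I took the pile apart from the top, and all four wax pieces are in their holders. The job was handed in at 40.2 s of the 125 s allowed; no verdict is reported.

- **Placement:** in the last pictures the tube stands upright in the well, and both blocks sit down in their tray pockets with edges parallel. The disc lies flat on the cork, about 1.5 mm off centre by my measurement.
- **Pile:** I saw no shift in the lower pieces as each one came off. The large block's measured centre stayed within my measuring scatter (about 1–3 mm).
- **Loupe and scriber:** both are at the same scene-camera pixels as at the start.
- **Forces:** the highest wrist force I read at the end of any move was about 5 N, when setting the tube and the large block down.
- **Disagreement:** the three cameras differed by 2–7 mm on holder positions, so I used close wrist-camera views to place each piece.

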